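# Tighten the distributor nut with the adjustable wrench and press the port caps home

### The job

Close up the air distributor block. Set the adjustable wrench over its big hex nut, roll the wrench's worm until the jaw sits snugly on the nut, and only then turn the nut clockwise (seen from above) with the wrench until the black line on the nut points along the black line on the block; lay the wrench back flat on the rubber mat. Press every cap that is in the block's round recesses down flush with the wooden pusher, and stand the pusher upright on the mat again; the gripper itself must press neither the nut nor the caps.

Things in the scene. Friction and masses are not known exactly. Their poses are not given: they have to be found in the camera images.
- block: Bare aluminium air distributor block, fixed, 170 (x) x 220 (y) x 45 mm high; origin at the centre of its underside, z up. Its flat top carries the hex nut at block (x 10, y 45 mm) and four round 37 mm recesses at (30,-30), (-30,-30), (30,-80), (-30,-80). Three brass stubs stick out 30 mm on its +x side.
- block_line (a point): Middle of the black line painted on the block's top, 34 x 4 mm, 42 mm from the nut's axis. x points along the line, straight away from the nut's axis; it is turned -0.35 rad about z from the block's x.
- nut_part: Steel hex nut, 32 mm across flats, 37 mm across corners, 16 mm tall, plus a 16 mm thick stud end 3 mm above it. Origin on its axis at the block's top, z up, turning with it; x points along the black line on its top (centre to a corner), so two flats face +y and -y. It turns in place, stiffly (about 0.22 N m), and stays where it is left.
- nut_turn (a joint): Nut angle in rad, growing clockwise seen from above. Starts between 0 and 0.15; at 0.80 its black line points along the block's line.
- wrench: Loose steel adjustable wrench, 0.45 kg, 196 mm long, flat on the mat, worm up. Origin on its underside, under the centre of a 32 mm nut resting on its fixed jaw; x out of the mouth, z up. Head and jaws z 0 to 20 mm. Fixed jaw: inner face y -16, outer -31, tip x 22. Movable jaw: inner face y = 30 mm minus jaw_slide, 14 mm wide. Mouth's back wall x -21; head back to x -64, y -31 to 34.
- handle (a point): Middle of the wrench's handle, at wrench (x -106, y 0, z 10 mm), axes as the wrench. Handle: wrench x -64 to -152, 22 mm wide in y, z 4 to 16 mm, ending in a 28 mm boss at x -160, 20 mm thick. Centre of mass near wrench x -50. Laid flat on the block round the nut the wrench rests by itself, the nut's top below the head's.
- worm_axis (a point): Centre of the worm: dark, rough knurled roller in the wrench's head at wrench (x -42, y 15, z 13.5 mm), 26 mm diameter, 22 mm long, axis along wrench y; this frame rolls with it. Its top stands 6.5 mm above the head's face. Press a fingertip on its top (8 to 15 N; it grips well) and draw it 10 to 20 mm along the wrench's x to roll it, lift, go back, repeat.
- worm_roll (a joint): Worm angle in rad. Rolling its top towards the mouth (+x of the wrench) increases it and closes the jaw, 1.59 mm per rad (12 mm of stroke: 1.5 mm of jaw); towards the handle opens it. It stays where it is left and resists hard once the jaw is tight; rolled back 1 to 2 rad, the wrench lifts off freely.
- jaw_slide (a joint): Closing travel of the movable jaw in m: mouth opening = 46 mm minus this; 0.014 is tight on the 32 mm nut. Starts between 0.001 and 0.0063. Moved by the worm only.
- pusher: Loose turned wooden pusher standing upright on the mat, 54 mm tall, 80 g: flat foot of 44 mm diameter (10 mm high), waist of 26 mm diameter from 14 to 44 mm height, head of 32 mm diameter. Origin at the centre of its foot's underside, z up along it. Pressing a cap flush brings the foot down onto the block's top.
- mat: Black rubber tool mat, fixed flat on the worktop, 250 (x) x 180 (y) x 4 mm thick; origin at the centre of its underside, z up.
- cap_0: Cap 0: loose grey plastic press-fit cap, 36 mm diameter, 16 mm high, upright in the recess at block (30, -30) mm; origin at the centre of its underside, z up. Starts 8 mm proud of the block on a stiff seal; at about 10 N the seal yields and stays where it is left. Home (hard stop) its top is flush: origin 29 mm above the block's underside. None if absent.
- cap_1: Cap 1: loose grey plastic press-fit cap, 36 mm diameter, 16 mm high, upright in the recess at block (-30, -30) mm; origin at the centre of its underside, z up. Starts 8 mm proud of the block on a stiff seal; at about 10 N the seal yields and stays where it is left. Home (hard stop) its top is flush: origin 29 mm above the block's underside. None if absent.
- cap_2: Cap 2: loose grey plastic press-fit cap, 36 mm diameter, 16 mm high, upright in the recess at block (30, -80) mm; origin at the centre of its underside, z up. Starts 8 mm proud of the block on a stiff seal; at about 10 N the seal yields and stays where it is left. Home (hard stop) its top is flush: origin 29 mm above the block's underside. None if absent.
- cap_3: Cap 3: loose grey plastic press-fit cap, 36 mm diameter, 16 mm high, upright in the recess at block (-30, -80) mm; origin at the centre of its underside, z up. Starts 8 mm proud of the block on a stiff seal; at about 10 N the seal yields and stays where it is left. Home (hard stop) its top is flush: origin 29 mm above the block's underside. None if absent.

How it is judged:
On the way, in this order (a step that is already met when the one before it is completed fails the run):
1. the wrench lies round the nut and its jaw is rolled snugly shut on it (less than 1.5 mm of play), the nut not yet turned (horizontal distance between wrench and nut_part below 0.012 m and z of wrench in the frame of block between 0.038 and 0.055 m and value of joint jaw_slide between 0.0125 and 0.0155 m and value of joint nut_turn below 0.4 rad), for 0.2 s.
2. the nut is turned to the mark with the wrench still snug on it (horizontal distance between wrench and nut_part below 0.012 m and z of wrench in the frame of block between 0.038 and 0.055 m and value of joint jaw_slide between 0.0125 and 0.0155 m and value of joint nut_turn between 0.68 and 0.92 rad), for 0.2 s.
At the end, for the whole second after the job is handed in: Nut line along the block's line (joint 0.68 to 0.92); each cap present in its recess within 1.5 mm of flush; wrench flat on the mat (origin within 135 mm in x, 100 mm in y of its centre, z under 12 mm, tilt under 0.15); pusher upright on the mat (within 120 and 85 mm, z under 12 mm); both at rest (value of joint nut_turn between 0.68 and 0.92 rad and x of wrench in the frame of mat between -0.135 and 0.135 m and y of wrench in the frame of mat between -0.1 and 0.1 m and height (world z) of each of wrench, pusher below 0.012 m and angle between each of wrench, pusher's own z axis and vertical below 0.15 rad and x of pusher in the frame of mat between -0.12 and 0.12 m and y of pusher in the frame of mat between -0.085 and 0.085 m and linear speed of each of wrench, pusher below 0.02 m/s and z of each of cap_0, cap_1, cap_2, cap_3 in the frame of block below 0.0307 m and x of cap_0 in the frame of block between 0.026 and 0.034 m and y of cap_0 in the frame of block between -0.034 and -0.026 m and x of cap_1 in the frame of block between -0.034 and -0.026 m and y of cap_1 in the frame of block between -0.034 and -0.026 m and x of cap_2 in the frame of block between 0.026 and 0.034 m and y of cap_2 in the frame of block between -0.084 and -0.076 m and x of cap_3 in the frame of block between -0.034 and -0.026 m and y of cap_3 in the frame of block between -0.084 and -0.076 m); the robot touches nothing.
It fails at once if the fingers press on the nut (contact force between the fingers and nut_part above 4 N).
It fails at once if the fingers press on a cap (contact force between the fingers and cap_0 above 4 N or contact force between the fingers and cap_1 above 4 N or contact force between the fingers and cap_2 above 4 N or contact force between the fingers and cap_3 above 4 N).
Of cap_0, cap_1, cap_2, cap_3 only 2 to 4 are there at a start; the rules pass over those that are not, and their reading is None.
At some moment in a run one of wrench, pusher may be knocked a few centimetres aside while the robot is not near it.
Once in a run the grip may slacken for a moment while it holds something.
It also fails if it takes over 208 s, if anything falls off the work surface, if the arm or the gripper's body presses on something with over 40 N, if the wrist force passes 120 N, or if a joint passes its speed limit or range.

### The arm

A 6-joint arm with a two-finger parallel gripper is mounted at the origin on a cart in front of the work surface, level with it; the furniture and walls round the work are solid. World frame = base frame: x ahead of the robot, y to its left, z up, the work surface at z = 0. Lengths are in m, angles in rad, forces in N, time in s.
With the tool pointing down it reaches from about 0.2 to 0.875 m from the base axis. Payload 3.4 kg.
Tool frame: the origin (TCP) lies midway between the tips of the shut fingers; the grasp point (between the pads) lies env.grip_point_offset behind it (env.grip_point_offset is the distance from the TCP to the grasp point, in m); z points along the fingers, y is the direction in which the jaws open and shut (so a half turn about z gives the same grasp; the last joint's range is limited). The gripper opens to 94 mm and grips with 3 to 60 N. Pads are 16 mm wide; open, the fingers measure 119 mm over their backs; the gripper's body (75 mm by 177 mm) begins 78 mm behind the grasp point.
Start: joints at [1.012, 0.276, 1.505, -0, 1.361, -0.121], TCP at [0.244, 0.521, 0.205] pointing down, gripper open.
Joint ranges: [-2.89, 2.89], [-0.75, 2.08], [0.22, 2.7], [-1.18, 4.32], [0.11, 2.71], [-2.7, 2.7]. Speed limits (rad/s): [2.57, 2.57, 3.14, 3.14, 3.14, 3.14].

### API

Orientations are given as a unit quaternion [x, y, z, w].
In Python, from station import env gives the robot as it stands.
- The arm moves only by the tool arm_command, never from a script. Its argument "moves" is a list of rows, each an object with "offset": the shift along the tool's x, y, z in cm, a list of three; "twist": the turn, a rotation vector about the tool's x, y, z in rad, a list of three; "jaw": the gripper's target within -1 to 1 (fully open at 1, half-way at 0, shut at -1). A call has exactly 8 rows; each row is the pose to reach, as a shift and turn from the pose commanded when the call began, along the tool's axes at that moment; what a row does not reach only later rows make up. A row lasts 1/12 s, in which the tool goes at most 41.7 mm and 7.16 degrees, less where a joint would pass 70% of its speed; a pose out of reach is approached as far as the arm can. A call with a gripper value outside its range is refused whole. The fingers move at their own pace and stop on an object; the grip force is fixed at half the most. Time passes only in rows, so rows that repeat a pose let the fingers close, or fill a call up. It gives the time, the measured TCP pose, the force and the opening at its end, in the units of the state.
- env.sense(): the state, without advancing time (a new reading comes with each control period).
- env.grab_frame(name): name is "scene" or "top" or "wrist"; returns the picture (400x640x3 uint8, red, green, blue); there is no depth.
- env.camera_model(name): a dict with "mtx" (3x3 intrinsics, pixels), "cam_to_world" (4x4, takes a point from camera to world coordinates); the wrist camera has in their place "mount" (4x4, takes a point from camera to tool coordinates, whose origin is the TCP and whose axes are the flange's). Camera axes: x right, y down, z forward; pixel columns grow to the right and rows downward; lengths in m; the calibration is good to about 2 mm. A picture is of the moment at which its call begins: read the wrist's pose just before it. camera_model takes no time and is no camera call.
- env.close_job(): hands the job in, once; it reports no verdict.
The state is a dict: "clock": time; "qpos": joint angles; "joint_vel": joint speeds; "tau": joint torques, N m; "eef_pos": TCP position; "eef_rot": TCP orientation; "ft_force": force on the tool from outside, world axes, zero at the start; "moment": the same for the moment, N m; "width": finger opening in m.
Only numpy, scipy, OpenCV 4.12 (cv2) and the standard library are available. Lean on these libraries where they do the work, as an engineer would, in place of code of your own. Each camera call takes 0.05 s, during which the arm holds its last target.

## Working session

There is one attempt and no reset: what is moved stays moved. The work goes in short steps, Python scripts to look and compute and a tool call to move; the robot and the scene stay as the last step left them, time stands still between calls to the robot, and variables do not carry over. Pictures are saved under pics/ and viewed, and the job is handed in when it is done.

Besides the shell and the picture viewer there is one more tool, called after "Request:" in YAML: its name, and indented under it one key for each argument. arm_command: Moves the arm, as the interface text tells. Its arguments: {"type":"object","properties":{"moves":{"type":"array","items":{"type":"object","properties":{"offset":{"type":"array","items":{"type":"number"}},"twist":{"type":"array","items":{"type":"number"}},"jaw":{"type":"number"}}}}},"required":["moves"]}

```bash
ls; mkdir -p pics; python3 - <<'E'
from station import env
import cv2,numpy as np
print(env.sense()); print(env.grip_point_offset)
for n in ["scene","top","wrist"]:
    m=env.camera_model(n); print(n,{k:np.round(v,4).tolist() for k,v in m.items()})
    cv2.imwrite(f"pics/{n}0.png",env.grab_frame(n)[:,:,::-1])
E
```

```text
pics
{'clock': 0.0, 'qpos': array([ 1.01197938e+00,  2.76585724e-01,  1.50609652e+00, -3.32330096e-05,
        1.36067895e+00, -1.21017926e-01]), 'joint_vel': array([-0.00096432, -0.00032837,  0.00134738, -0.00152176,  0.00028594,
       -0.00033284]), 'tau': array([-2.30962169e-04, -4.04575682e+01, -2.37231445e+01,  7.00147008e-02,
        3.40720662e-02, -1.00526809e-04]), 'eef_pos': array([0.2435015 , 0.52028796, 0.20462461]), 'eef_rot': array([ 2.17152045e-01,  9.76137391e-01, -8.39089888e-04, -2.79505020e-04]), 'ft_force': array([-0.19560542,  0.34614481, -0.33978693]), 'moment': array([-0.07476001,  0.02334599,  0.03769758]), 'width': 0.09440389657408578}
0.0188
scene {'mtx': [[499.1083, 0.0, 324.0731], [0.0, 499.1083, 192.9665], [0.0, 0.0, 1.0]], 'cam_to_world': [[0.8676, -0.3672, 0.3352, 0.2144], [-0.4972, -0.6371, 0.589, -0.3769], [-0.0028, -0.6777, -0.7354, 0.8032], [0.0, 0.0, 0.0, 1.0]]}
top {'mtx': [[419.3952, 0.0, 320.889], [0.0, 419.3952, 197.4337], [0.0, 0.0, 1.0]], 'cam_to_world': [[0.0143, -0.9884, 0.1511, 0.4455], [-0.9998, -0.0116, 0.0189, 0.1897], [-0.0169, -0.1513, -0.9883, 0.8884], [0.0, 0.0, 0.0, 1.0]]}
wrist {'mtx': [[299.4617, 0.0, 317.213], [0.0, 299.4617, 196.9731], [0.0, 0.0, 1.0]], 'mount': [[0.0006, -0.9721, -0.2345, 0.0678], [1.0, 0.0005, 0.0005, -0.0002], [-0.0003, -0.2345, 0.9721, -0.1795], [0.0, 0.0, 0.0, 1.0]]}
```

View pics/scene0.png

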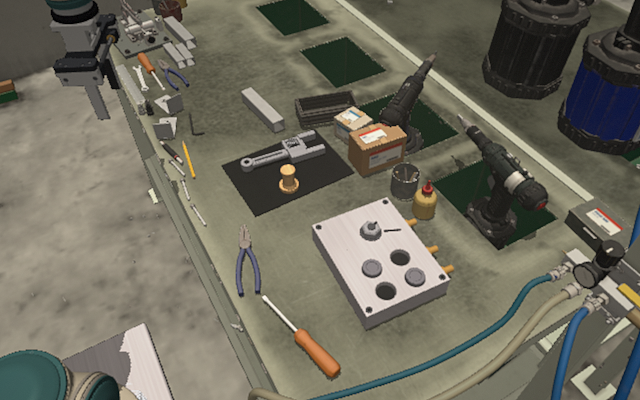

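View pics/top0.png

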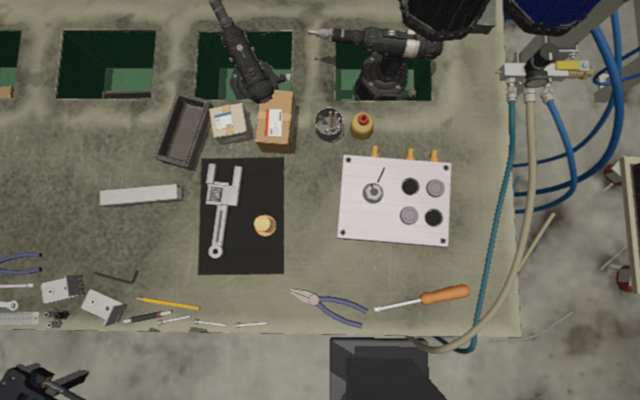

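View pics/wrist0.png

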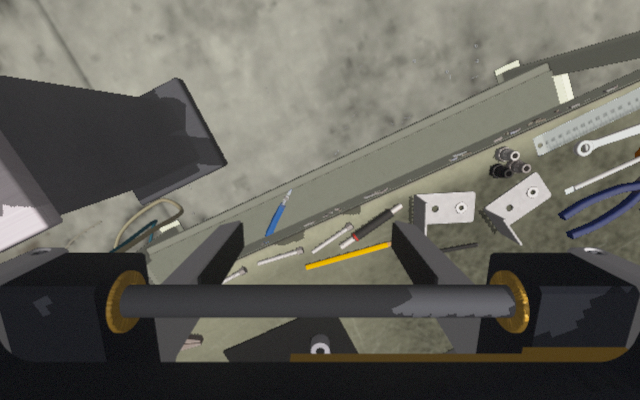

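The top view shows block ~(395,200), wrench ~(220,210) with mouth up (+x), pusher (264,225), two caps at (435,188) and (409,215). The nut is at (373,193).

```bash
cat > h.py <<'E'
import numpy as np,cv2
from scipy.spatial.transform import Rotation as R
from station import env
def cam(n,st=None):
    m=env.camera_model(n)
    if n!="wrist": return m["mtx"],np.array(m["cam_to_world"])
    T=np.eye(4);T[:3,:3]=R.from_quat(st["eef_rot"]).as_matrix();T[:3,3]=st["eef_pos"]
    return np.array(m["mtx"]),T@np.array(m["mount"])
def ray(K,T,uv):
    d=T[:3,:3]@np.linalg.inv(K)@np.array([uv[0],uv[1],1.]);return T[:3,3],d
def onz(K,T,uv,z):
    o,d=ray(K,T,uv);return o+d*(z-o[2])/d[2]
def proj(K,T,p):
    q=T[:3,:3].T@(np.asarray(p)-T[:3,3]);q=K@q;return q[:2]/q[2]
def two(c1,u1,c2,u2):
    (o1,d1),(o2,d2)=ray(*c1,u1),ray(*c2,u2)
    d1/=np.linalg.norm(d1);d2/=np.linalg.norm(d2)
    s=np.linalg.lstsq(np.c_[d1,-d2],o2-o1,rcond=None)[0]
    a,b=o1+s[0]*d1,o2+s[1]*d2;return (a+b)/2,np.linalg.norm(a-b)
def go(p,quat=None,st=None):
    "offset (cm) and twist in tool axes from measured pose"
    st=st or env.sense();r=R.from_quat(st["eef_rot"])
    off=r.inv().apply(np.asarray(p)-st["eef_pos"])*100
    tw=(r.inv()*R.from_quat(quat)).as_rotvec() if quat is not None else np.zeros(3)
    return np.round(off,2),np.round(tw,4)
def down(yaw):
    "tool pointing down, tool y along world yaw"
    y=np.array([np.cos(yaw),np.sin(yaw),0]);z=np.array([0,0,-1.]);x=np.cross(y,z)
    return R.from_matrix(np.c_[x,y,z]).as_quat()
def shot(n,name,crop=None,f=1):
    st=env.sense();im=env.grab_frame(n)[:,:,::-1]
    np.savez(f"pics/{name}.npz",im=im,pos=st["eef_pos"],rot=st["eef_rot"])
    c=im if crop is None else im[crop[1]:crop[3],crop[0]:crop[2]]
    cv2.imwrite(f"pics/{name}.png",cv2.resize(c,None,fx=f,fy=f,interpolation=cv2.INTER_CUBIC));return st,im
E
python3 - <<'E'
import cv2
a=cv2.imread("pics/top0.png")
cv2.imwrite("pics/t0a.png",cv2.resize(a[140:290,190:290],None,fx=4,fy=4,interpolation=2))
cv2.imwrite("pics/t0b.png",cv2.resize(a[140:260,325:465],None,fx=5,fy=5,interpolation=2))
b=cv2.imread("pics/scene0.png")
cv2.imwrite("pics/s0b.png",cv2.resize(b[190:330,300:460],None,fx=5,fy=4,interpolation=2)[:,:800])
E
```

```text
(no output)
```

View pics/t0a.png

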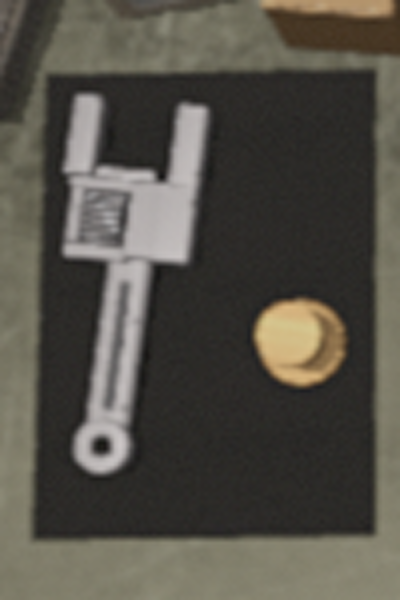

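View pics/t0b.png

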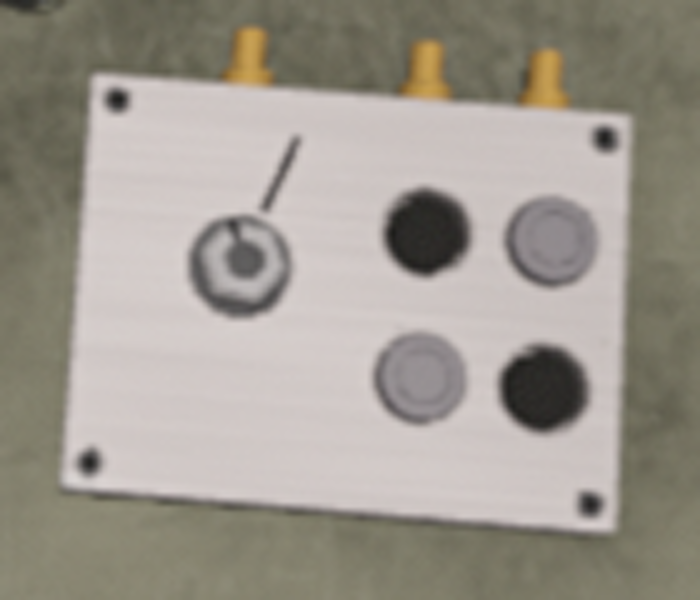

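Both views agree: caps present are cap_1 and cap_2, the nut line sits slightly left of +x, and the wrench's worm is on the left (+y), mouth towards +x. Now measure.

```bash
python3 - <<'E'
from h import *
a=cv2.imread("pics/top0.png");K,T=cam("top")
# block: bright mask
hsv=cv2.cvtColor(a,cv2.COLOR_BGR2HSV)
m=((hsv[...,2]>185)&(hsv[...,1]<40)).astype(np.uint8);m[:, :325]=0;m[:,470:]=0;m[:140]=0;m[262:]=0
c=max(cv2.findContours(cv2.morphologyEx(m,cv2.MORPH_CLOSE,np.ones((25,25))),0,1)[0],key=cv2.contourArea)
w=np.array([onz(K,T,p,.045)[:2] for p in c[:,0,:].astype(float)]).astype(np.float32)
r=cv2.minAreaRect(w);print("block",r)
# from screws/hand corners
for n,uv in dict(nut=(240,266),capA=(552,240),capB=(420,378)).items():
    print(n,onz(K,T,(325+uv[0]/5,140+uv[1]/5),.061 if n=="nut" else .053))
for n,uv in dict(bTL=(92,75),bTR=(630,117),bBR=(615,532),bBL=(62,488)).items():
    print(n,onz(K,T,(325+uv[0]/5,140+uv[1]/5),.045))
# mat
g=cv2.cvtColor(a,cv2.COLOR_BGR2GRAY)
for n,uv in dict(mTL=(48,73),mTR=(377,70),mBR=(376,533),mBL=(33,537)).items():
    print(n,onz(K,T,(190+uv[0]/4,140+uv[1]/4),.004))
m=((g>120)).astype(np.uint8)[150:275,203:243];
for n,uv,z in [("ring",(101,446),.024),("jawL in",(103,97),.024),("jawLout",(75,96),.024),("fixed in",(179,105),.024),("fixed out",(209,105),.024),("headBL",(62,257),.024),("headBR",(187,264),.024),("worm",(104,217),.0295),("pushertop",(290,338),.058)]:
    print(n,onz(K,T,(190+uv[0]/4,140+uv[1]/4),z))
E
```

```text
block ((0.5722910761833191, 0.057266417890787125), (0.21918846666812897, 0.16921427845954895), 86.10205078125)
nut [0.5816798  0.10171462 0.061     ]
capA [ 0.5950465  -0.02453484  0.053     ]
capB [0.53853754 0.02939269 0.053     ]
bTL [0.66353926 0.16064771 0.045     ]
bTR [ 0.64803301 -0.05978284  0.045     ]
bBR [ 0.47880946 -0.048366    0.045     ]
bBL [0.49333039 0.17161349 0.045     ]
mTL [0.66383216 0.46652605 0.004     ]
mTR [0.66730058 0.28736021 0.004     ]
mBR [0.42027541 0.28108181 0.004     ]
mBL [0.4155835  0.46013731 0.004     ]
ring [0.46272052 0.42163733 0.024     ]
jawL in [0.64613915 0.43021739 0.024     ]
jawLout [0.64652833 0.44515921 0.024     ]
fixed in [0.64222157 0.38958852 0.024     ]
fixed out [0.64238695 0.37365805 0.024     ]
headBL [0.5603468  0.44725188 0.024     ]
headBR [0.55744891 0.38154294 0.024     ]
worm [0.58089145 0.42481138 0.0295    ]
pushertop [0.51658077 0.32095538 0.058     ]
```

```bash
python3 - <<'E'
from h import *
s=env.sense();r=R.from_quat(s["eef_rot"]).as_matrix();print(np.round(r,3))
for y in (np.pi/2-.07,-np.pi/2-.07): print(y,go([.50,.41,.22],down(y)))
E
```

```text
[[-0.906  0.424 -0.001]
 [ 0.424  0.906 -0.001]
 [ 0.    -0.001 -1.   ]]
1.5007963267948965 (array([-27.91,   0.87,  -1.52]), array([-0.0013, -0.0004, -0.3678]))
-1.6407963267948966 (array([-27.91,   0.87,  -1.52]), array([-6.0000e-04,  1.8000e-03,  2.7738e+00]))
```

Request:
arm_command:
  moves:
    - {"offset":[-4,0.1,-0.2],"twist":[0,0,-0.06],"jaw":1}
    - {"offset":[-8,0.2,-0.4],"twist":[0,0,-0.12],"jaw":1}
    - {"offset":[-12,0.4,-0.6],"twist":[0,0,-0.18],"jaw":1}
    - {"offset":[-16,0.5,-0.8],"twist":[0,0,-0.24],"jaw":1}
    - {"offset":[-20,0.6,-1],"twist":[0,0,-0.3],"jaw":1}
    - {"offset":[-24,0.8,-1.3],"twist":[0,0,-0.368],"jaw":1}
    - {"offset":[-27.9,0.9,-1.5],"twist":[0,0,-0.368],"jaw":1}
    - {"offset":[-27.9,0.9,-1.5],"twist":[0,0,-0.368],"jaw":1}

```text
clock: 0.82
eef_pos: [0.5074, 0.4072, 0.2197]
eef_rot: [0.038, 0.999, -0.001, 0.002]
ft_force: [-0.9, -0.3, -0.5]
width: 0.0942
```

```bash
python3 - <<'E'
from h import *
st,im=shot("wrist","w1");print(st["eef_pos"],R.from_quat(st["eef_rot"]).as_matrix().round(3))
E
```

```text
[0.50744031 0.40716135 0.21971243] [[-0.997  0.076  0.005]
 [ 0.076  0.997 -0.002]
 [-0.005 -0.002 -1.   ]]
```

View pics/w1.png

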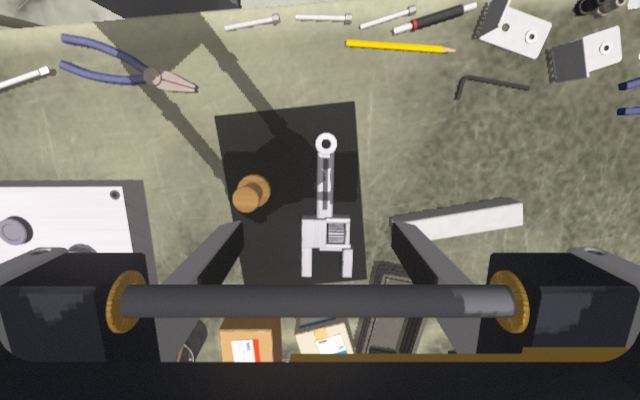

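The wrench is seen at (300–350, 130–280), ring at (326,143), jaws towards the bottom. Zoom in and segment it.

```bash
python3 - <<'E'
from h import *
im=np.load("pics/w1.npz")["im"]
cv2.imwrite("pics/w1z.png",cv2.resize(im[125:285,225:375],None,fx=3.7,fy=3.7,interpolation=2))
E
```

```text
(no output)
```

View pics/w1z.png

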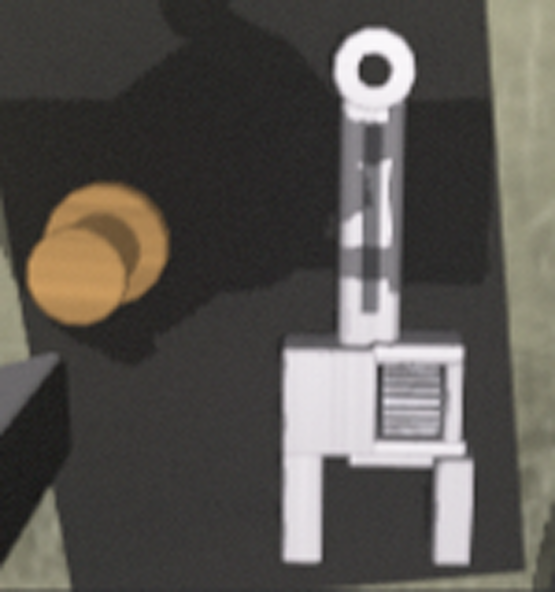

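```bash
cat >> h.py <<'E'
def fitpose(W,P):
    "2D rigid fit wrench pts W(mm)->world P"
    W=np.array(W)/1000.;P=np.array(P);wc,pc=W.mean(0),P.mean(0)
    A=W-wc;B=P-pc;th=np.arctan2((A[:,0]*B[:,1]-A[:,1]*B[:,0]).sum(),(A*B).sum())
    c,s=np.cos(th),np.sin(th);M=np.array([[c,-s],[s,c]]);t=pc-M@wc
    return t,th,np.linalg.norm(P-(W@M.T+t),axis=1)
E
python3 - <<'E'
from h import *
d=np.load("pics/w1.npz");K,T=cam("wrist",dict(eef_pos=d["pos"],eef_rot=d["rot"]))
px=lambda u,v:(225+u/3.7-.5*(1-1/3.7),125+v/3.7-.5*(1-1/3.7))
pts=[((-160,0),(374,70)),((22,-31),(283,562)),((22,-16),(320,562)),((-64,-31),(285,348)),((-64,34),(462,348))]
P=[onz(K,T,px(*q),.024)[:2] for _,q in pts]
print(fitpose([w for w,_ in pts],P),P)
jw=onz(K,T,px(434,562),.024);jo=onz(K,T,px(470,562),.024);print("jaw",jw,jo)
print("pusher foot",onz(K,T,px(107,242),.014),"head",onz(K,T,px(77,276),.058))
for q in [(488,0),(523,570),(70,590)]: print("mat",onz(K,T,px(*q),.004))
E
```

```text
(array([0.62368302, 0.40660809]), np.float64(-0.08883119939963713), array([0.0003144 , 0.00100621, 0.00119165, 0.00192317, 0.00115635])) [array([0.46405279, 0.42062725]), array([0.64208228, 0.37443357]), array([0.64310801, 0.38819257]), array([0.55877215, 0.38249444]), array([0.56345852, 0.4451124 ])]
jaw [0.64626774 0.4305769  0.024     ] [0.64726535 0.44395883 0.024     ]
pusher foot [0.51783822 0.32198987 0.014     ] head [0.51908954 0.32144148 0.058     ]
mat [0.44448826 0.46206839 0.004     ]
mat [0.66339502 0.4662629  0.004     ]
mat [0.65881493 0.28731161 0.004     ]
```

Wrench fit: origin (0.6237, 0.4066), yaw −0.089, residuals 1–2 mm, mouth ≈42.5 mm; pusher at (0.518, 0.322). These agree with the top view. Grasp the handle at wrench x −80.

```bash
python3 - <<'E'
from h import *
print(go([.544,.4137,.06],down(1.482)),go([.544,.4137,.0065],down(1.482)))
E
```

```text
(array([-3.98,  0.81, 15.95]), array([-0.0008,  0.0004,  0.014 ])) (array([-3.98,  0.82, 21.3 ]), array([-0.0008,  0.0004,  0.014 ]))
```

Request:
arm_command:
  moves:
    - {"offset":[-1,0.2,2],"twist":[0,0,0.014],"jaw":1}
    - {"offset":[-2,0.4,5],"twist":[0,0,0.014],"jaw":1}
    - {"offset":[-3,0.6,8],"twist":[0,0,0.014],"jaw":1}
    - {"offset":[-4,0.8,11],"twist":[0,0,0.014],"jaw":1}
    - {"offset":[-4,0.8,14],"twist":[0,0,0.014],"jaw":1}
    - {"offset":[-4,0.8,16],"twist":[0,0,0.014],"jaw":1}
    - {"offset":[-4,0.8,16],"twist":[0,0,0.014],"jaw":1}
    - {"offset":[-4,0.8,16],"twist":[0,0,0.014],"jaw":1}

```text
clock: 1.53
eef_pos: [0.5389, 0.416, 0.0594]
eef_rot: [0.041, 0.999, -0.001, -0.002]
ft_force: [-0.4, -0.1, 0.5]
width: 0.0936
```

```bash
python3 - <<'E'
from h import *
print(env.sense()["eef_pos"],go([.544,.4137,.0065],down(1.482)))
st,im=shot("wrist","w2")
E
```

```text
[0.53888741 0.41604575 0.05941938] (array([-0.54, -0.18,  5.29]), array([-0.0016, -0.003 ,  0.0059]))
```

View pics/w2.png

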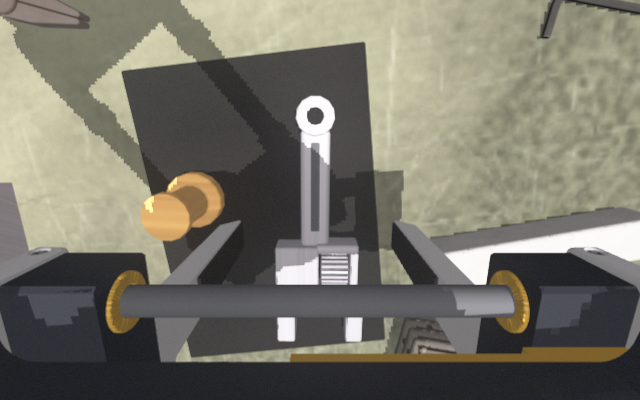

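```bash
python3 - <<'E'
from h import *
d=np.load("pics/w2.npz");K,T=cam("wrist",dict(eef_pos=d["pos"],eef_rot=d["rot"]))
im=d["im"];cv2.imwrite("pics/w2z.png",cv2.resize(im[90:345,255:385],None,fx=2.3,fy=2.3,interpolation=2)) 
pts=[((-160,0),(315.5,116)),((-64,-31),(277,240.5)),((-64,34),(358,240.5)),((22,-31),(278,340)),((22,-16),(295.5,340))]
P=[onz(K,T,q,.024)[:2] for _,q in pts]
t,th,r=fitpose([w for w,_ in pts],P);print(t,th,r)
g=t+.08*np.array([-np.cos(th),-np.sin(th)]);print(g,go([*g,.0065],down(th+np.pi/2)))
E
```

```text
[0.62236471 0.40741072] -0.08474735119700405 [0.00228087 0.00237948 0.00228068 0.0006381  0.00071904]
[0.54265183 0.41418239] (array([-0.26, -0.23,  5.47]), array([0.0005, 0.0001, 0.0018]))
```

View pics/w2z.png

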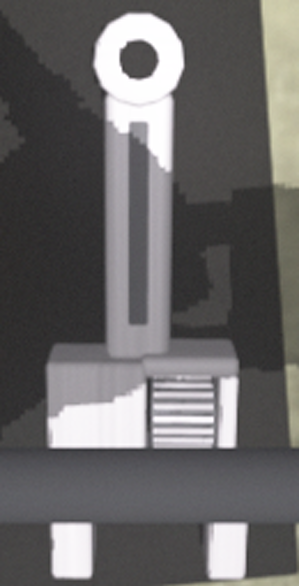

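Request:
arm_command:
  moves:
    - {"offset":[-0.3,-0.2,1.5],"twist":[0,0,0],"jaw":1}
    - {"offset":[-0.3,-0.2,3],"twist":[0,0,0],"jaw":1}
    - {"offset":[-0.3,-0.2,4.2],"twist":[0,0,0],"jaw":1}
    - {"offset":[-0.3,-0.2,5],"twist":[0,0,0],"jaw":1}
    - {"offset":[-0.3,-0.2,5.3],"twist":[0,0,0],"jaw":1}
    - {"offset":[-0.3,-0.2,5.3],"twist":[0,0,0],"jaw":1}
    - {"offset":[-0.3,-0.2,5.3],"twist":[0,0,0],"jaw":-0.3}
    - {"offset":[-0.3,-0.2,5.3],"twist":[0,0,0],"jaw":-1}

```text
clock: 2.25
eef_pos: [0.5442, 0.4141, 0.0084]
eef_rot: [0.042, 0.999, 0.001, 0.001]
ft_force: [0.5, -0.8, 0.0]
width: 0.0842
```

Request:
arm_command:
  moves:
    - {"offset":[0,0,0],"twist":[0,0,0],"jaw":-1}
    - {"offset":[0,0,0],"twist":[0,0,0],"jaw":-1}
    - {"offset":[0,0,0],"twist":[0,0,0],"jaw":-1}
    - {"offset":[0,0,0],"twist":[0,0,0],"jaw":-1}
    - {"offset":[0,0,0],"twist":[0,0,0],"jaw":-1}
    - {"offset":[0,0,0],"twist":[0,0,0],"jaw":-1}
    - {"offset":[0,0,0],"twist":[0,0,0],"jaw":-1}
    - {"offset":[0,0,0],"twist":[0,0,0],"jaw":-1}

```text
clock: 2.92
eef_pos: [0.5436, 0.4136, 0.0075]
eef_rot: [0.042, 0.999, 0.0, 0.0]
ft_force: [0.1, 0.7, -0.8]
width: 0.0308
```

Request:
arm_command:
  moves:
    - {"offset":[0,0,0],"twist":[0,0,0],"jaw":-1}
    - {"offset":[0,0,0],"twist":[0,0,0],"jaw":-1}
    - {"offset":[0,0,0],"twist":[0,0,0],"jaw":-1}
    - {"offset":[0,0,0],"twist":[0,0,0],"jaw":-1}
    - {"offset":[0,0,0],"twist":[0,0,0],"jaw":-1}
    - {"offset":[0,0,0],"twist":[0,0,0],"jaw":-1}
    - {"offset":[0,0,-0.3],"twist":[0,0,0],"jaw":-1}
    - {"offset":[0,0,-0.6],"twist":[0,0,0],"jaw":-1}

```text
clock: 3.58
eef_pos: [0.5425, 0.4132, 0.0126]
eef_rot: [0.042, 0.999, -0.001, -0.001]
ft_force: [-0.1, 1.5, -4.1]
width: 0.0219
```

Request:
arm_command:
  moves:
    - {"offset":[0,0,-1],"twist":[0,0,0],"jaw":-1}
    - {"offset":[0,0,-2.5],"twist":[0,0,0],"jaw":-1}
    - {"offset":[0,0,-4],"twist":[0,0,0],"jaw":-1}
    - {"offset":[0,0,-5.5],"twist":[0,0,0],"jaw":-1}
    - {"offset":[0,0,-7],"twist":[0,0,0],"jaw":-1}
    - {"offset":[0,0,-8.5],"twist":[0,0,0],"jaw":-1}
    - {"offset":[0,0,-10],"twist":[0,0,0],"jaw":-1}
    - {"offset":[0,0,-10],"twist":[0,0,0],"jaw":-1}

```text
clock: 4.25
eef_pos: [0.5453, 0.4149, 0.1175]
eef_rot: [0.042, 0.999, 0.002, 0.003]
ft_force: [1.1, 1.4, -4.0]
width: 0.0218
```

```bash
python3 - <<'E'
from h import *
print(env.sense()["eef_pos"],env.sense()["width"])
shot("wrist","w3"); shot("scene","s3",(220,80,420,240),4)
E
```

```text
[0.54528211 0.4148509  0.11750016] 0.02182419018325076
```

View pics/w3.png

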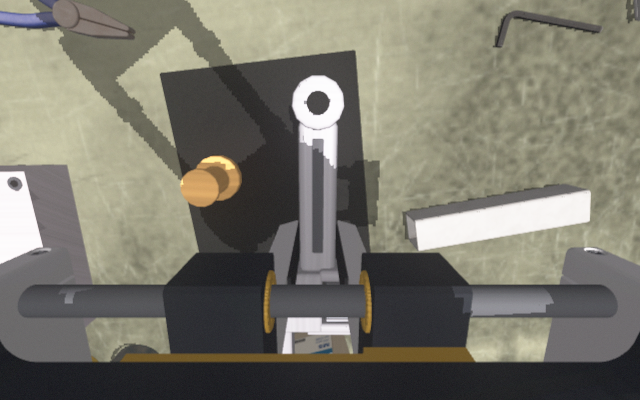

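View pics/s3.png

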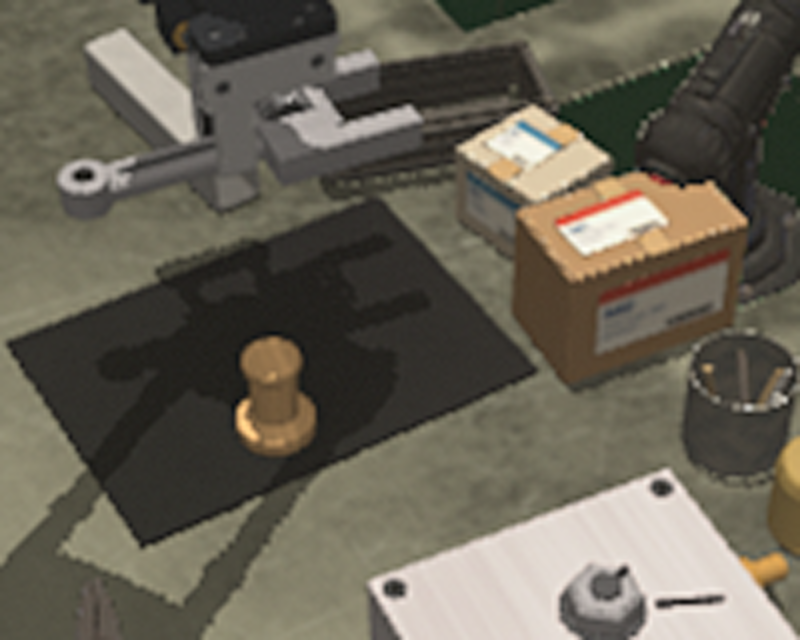

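```bash
python3 - <<'E'
from h import *
import math
d=np.load("pics/w3.npz");K,T=cam("wrist",dict(eef_pos=d["pos"],eef_rot=d["rot"]))
m=np.array(env.camera_model("wrist")["mount"])
o,dd=ray(K,m,(318,102));s=(.0795-o[0])/dd[0];print("ring tool",o+s*dd)
d=np.load("pics/w2.npz");print(R.from_quat(d["rot"]).as_matrix().round(4))
_,a=shot("top","t4");_,b=shot("scene","s4")
A=cv2.resize(a[178:208,358:390],None,fx=12,fy=12,interpolation=2);B=cv2.resize(b[212:248,350:404],None,fx=7.4,fy=10,interpolation=2)
cv2.imwrite("pics/n4.png",np.hstack([A,B[:360]]))
E
```

```text
ring tool [ 0.0795      0.00028557 -0.0139315 ]
[[-0.9966  0.0828 -0.0031]
 [ 0.0828  0.9966 -0.0013]
 [ 0.003  -0.0016 -1.    ]]
```

View pics/n4.png

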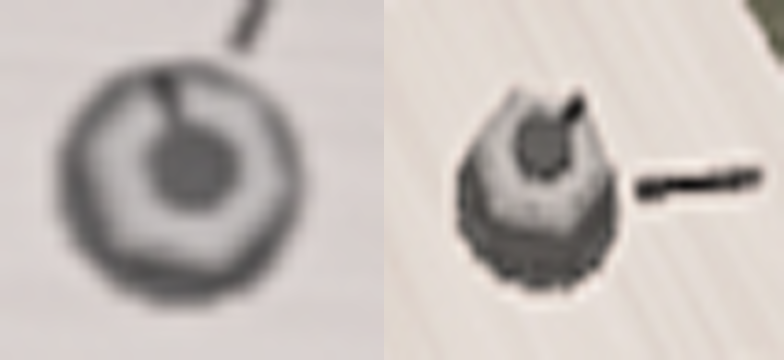

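```bash
python3 - <<'E'
from h import *
ct,cs=cam("top"),cam("scene")
pt=lambda u,v:(358+u/12-.46,178+v/12-.46)
ps=lambda u,v:(350+(u-384)/7.4-.43,212+v/10-.45)
print("stud tri",two(ct,pt(192,165),cs,ps(543,147)))
print("stud top",onz(*ct,pt(192,165),.064),"scene",onz(*cs,ps(543,147),.064))
n=onz(*ct,pt(192,165),.064);l=onz(*ct,pt(160,80),.061);print("line top heading",np.arctan2(*(l-n)[1::-1]))
n=onz(*cs,ps(543,147),.064);l=onz(*cs,ps(580,97),.061);print("line scene heading",np.arctan2(*(l-n)[1::-1]))
# block line ends scene
a,b=onz(*cs,ps(640,190),.045),onz(*cs,ps(760,177),.045);print("block line",a,b,np.arctan2(*(b-a)[1::-1]),np.linalg.norm(b-a))
# block rect from both
for nm,c,f in(("top",ct,"t4"),("scene",cs,"s4")):
    im=np.load(f"pics/{f}.npz")["im"];h=cv2.cvtColor(im,cv2.COLOR_BGR2HSV)
    m=((h[...,2]>170)&(h[...,1]<45)).astype(np.uint8)
    ctr=proj(*c,[.572,.057,.045]);mm=np.zeros_like(m);r=75;y,x=map(int,ctr[::-1]);mm[y-r:y+r,x-r:x+r]=m[y-r:y+r,x-r:x+r]
    cc=max(cv2.findContours(cv2.morphologyEx(mm,cv2.MORPH_CLOSE,np.ones((21,21))),0,1)[0],key=cv2.contourArea)
    w=np.array([onz(*c,p,.045)[:2] for p in cc[:,0].astype(float)],np.float32);print(nm,cv2.minAreaRect(w))
E
```

```text
stud tri (array([0.58717113, 0.09982236, 0.05879895]), np.float64(0.0026751803559828626))
stud top [0.58504803 0.10094459 0.064     ] scene [0.58588688 0.09612646 0.064     ]
line top heading 0.32143906369858805
line scene heading 0.4193829612615807
block line [0.61148356 0.08676595 0.045     ] [0.64048099 0.07375679 0.045     ] -0.4217151400151023 0.031781902237723654
top ((0.5722770094871521, 0.056795403361320496), (0.2210167497396469, 0.17036117613315582), 86.08305358886719)
scene ((0.5759336948394775, 0.053426921367645264), (0.22063007950782776, 0.17582157254219055), 85.7486572265625)
```

```bash
python3 - <<'E'
from h import *
print(env.sense()["eef_pos"],go([.60,.22,.2],down(.32+np.pi/2)))
E
```

```text
[0.54268527 0.41310116 0.11238781] (array([ -7.31, -18.77,  -8.75]), array([-0.0009, -0.0021, -0.4037]))
```

Request:
arm_command:
  moves:
    - {"offset":[-0.3,-0.8,-2.5],"twist":[0,0,-0.03],"jaw":-1}
    - {"offset":[-1,-2.5,-5],"twist":[0,0,-0.09],"jaw":-1}
    - {"offset":[-2,-5,-7.5],"twist":[0,0,-0.15],"jaw":-1}
    - {"offset":[-3.2,-8,-8.8],"twist":[0,0,-0.21],"jaw":-1}
    - {"offset":[-4.4,-11,-8.8],"twist":[0,0,-0.27],"jaw":-1}
    - {"offset":[-5.6,-14,-8.8],"twist":[0,0,-0.33],"jaw":-1}
    - {"offset":[-6.6,-17,-8.8],"twist":[0,0,-0.38],"jaw":-1}
    - {"offset":[-7.3,-18.8,-8.8],"twist":[0,0,-0.404],"jaw":-1}

```text
clock: 5.12
eef_pos: [0.6003, 0.2164, 0.2]
eef_rot: [-0.16, 0.987, -0.001, -0.001]
ft_force: [0.5, -0.2, -4.0]
width: 0.0217
```

```bash
python3 - <<'E'
from h import *
env.grab_frame("top");env.grab_frame("top")
st,im=shot("wrist","w5");print(st["eef_pos"],st["joint_vel"].round(3),st["width"],st["ft_force"])
E
```

```text
[0.60092265 0.21608913 0.19995151] [ 0.049  0.003 -0.007  0.072  0.005  0.043] 0.021850319911013313 [-0.02887656  1.08623882 -4.61626993]
```

View pics/w5.png

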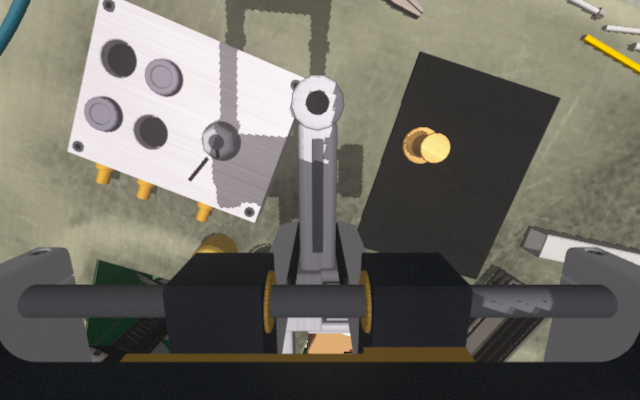

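The nut is at ~(220,140), the block's line at (198,170), caps at (163,77) and (103,114), pusher at (430,147). Zoom on the nut.

```bash
python3 - <<'E'
from h import *
im=np.load("pics/w5.npz")["im"]
cv2.imwrite("pics/w5z.png",cv2.resize(im[112:192,180:250],None,fx=7,fy=7,interpolation=2))
E
```

```text
(no output)
```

View pics/w5z.png

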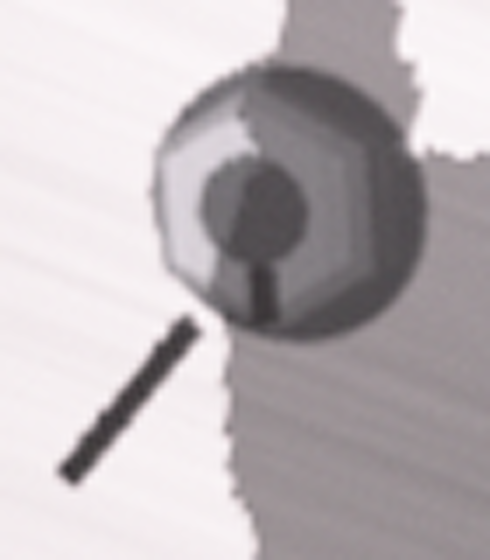

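```bash
python3 - <<'E'
from h import *
d=np.load("pics/w5.npz");C=cam("wrist",dict(eef_pos=d["pos"],eef_rot=d["rot"]))
px=lambda u,v:(180+u/7-.43,112+v/7-.43)
n=onz(*C,px(254,210),.064);n2=onz(*C,px(268,208),.061);l=onz(*C,px(264,320),.061)
print("stud",n,"line",np.arctan2(*(l-n)[1::-1]),np.linalg.norm(l-n))
a,b=onz(*C,px(190,325),.045),onz(*C,px(68,475),.045);h=np.arctan2(*(b-a)[1::-1]);print("bline",a,b,h)
m=(a+b)/2;print("nut from line",m[:2]-.042*np.array([np.cos(h),np.sin(h)]))
# flats of the hex top: left flat (165,160)-(165,265), right flat ~(365,130)-(360,290)
for p,q in(((163,160),(163,262)),((240,90),(163,155)),((362,130),(362,268)),((275,75),(362,130))):
    P,Q=onz(*C,px(*p),.061),onz(*C,px(*q),.061);print(np.arctan2(*(Q-P)[1::-1]))
# block corners screws/ corners: full pic
for q in((100,0),(68,150),(256,221),(305,75)): print(onz(*C,q,.045))
E
```

```text
stud [0.58511896 0.09989108 0.064     ] line 0.27000785771464564 0.016855997182501734
bline [0.60878361 0.0887277  0.045     ] [0.63861372 0.07551998 0.045     ] -0.4168209325871741
nut from line [0.58529468 0.09912778]
0.2285488915652425
-0.5980432164174166
0.2504543787377603
1.3161693757902588
[ 0.48888758 -0.04820057  0.045     ]
[ 0.6481371  -0.05954952  0.045     ]
[0.66266381 0.16057686 0.045     ]
[0.49201194 0.16662271 0.045     ]
```

Nut axis (0.585, 0.100), heading ≈0.27; block line heading −0.417 as expected from the block yaw (−0.068−0.35). Start turn ≈0.11. Go above the nut.

```bash
python3 - <<'E'
from h import *
print(env.sense()["eef_pos"],go([.5064,.0722,.105],down(.28+np.pi/2)))
E
```

```text
[0.60032214 0.21842434 0.20005468] (array([ 13.46, -10.97,   9.54]), array([ 0.0003, -0.0027,  0.0371]))
```

Request:
arm_command:
  moves:
    - {"offset":[1.5,-1.3,0],"twist":[0,0,0.01],"jaw":-1}
    - {"offset":[4,-3.3,0],"twist":[0,0,0.02],"jaw":-1}
    - {"offset":[6.5,-5.4,0],"twist":[0,0,0.037],"jaw":-1}
    - {"offset":[9,-7.4,1],"twist":[0,0,0.037],"jaw":-1}
    - {"offset":[11.5,-9.4,3],"twist":[0,0,0.037],"jaw":-1}
    - {"offset":[13,-10.6,5.5],"twist":[0,0,0.037],"jaw":-1}
    - {"offset":[13.5,-11,8],"twist":[0,0,0.037],"jaw":-1}
    - {"offset":[13.5,-11,9.5],"twist":[0,0,0.037],"jaw":-1}

```text
clock: 5.93
eef_pos: [0.5033, 0.0729, 0.1039]
eef_rot: [-0.141, 0.99, 0.0, -0.003]
ft_force: [0.5, 0.3, -4.7]
width: 0.0217
```

```bash
python3 - <<'E'
from h import *
env.grab_frame("top");env.grab_frame("top")
shot("top","t6",(330,150,430,230),6);shot("scene","s6",(270,130,430,260),5)
print(env.sense()["eef_pos"],env.sense()["width"],go([.5064,.0722,.09],down(.28+np.pi/2)))
E
```

```text
[0.50728939 0.07421857 0.10651526] 0.0215550130867865 (array([ 0.14, -0.17,  1.65]), array([0.0006, 0.    , 0.004 ]))
```

View pics/t6.png

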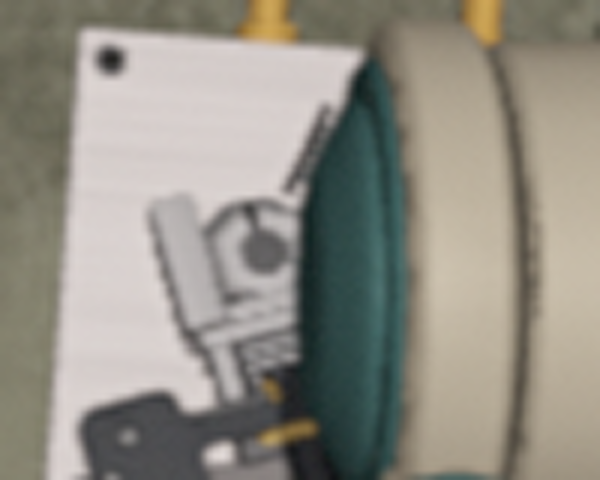

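View pics/s6.png

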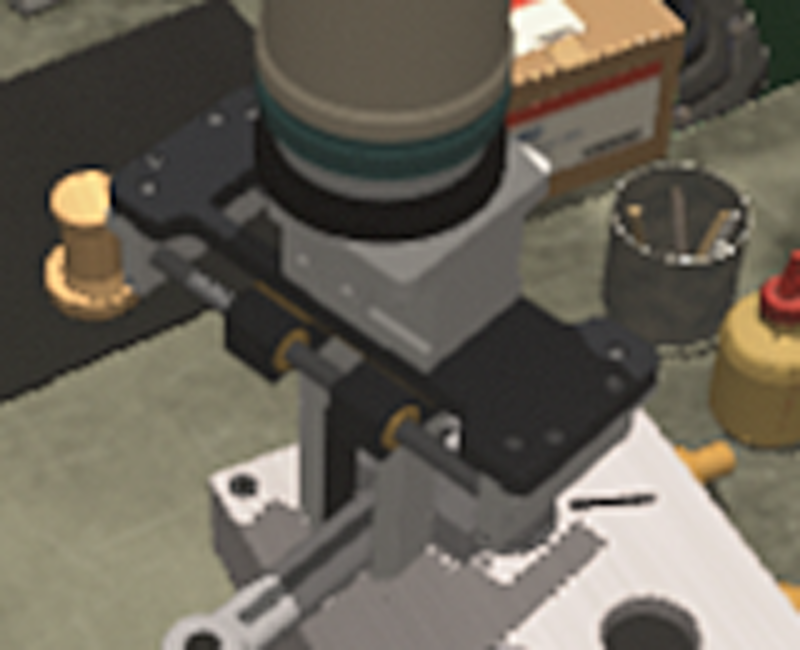

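```bash
python3 - <<'E'
from h import *
s=env.sense();r=R.from_quat(s["eef_rot"]).as_matrix();x=-r[:,0];y=r[:,1]
O=s["eef_pos"]+.0804*x;print("O",O,"yaw",np.arctan2(x[1],x[0]))
z=s["eef_pos"][2]-.0035+.02
for uv,w in(((190,195),(22,26.5)),((148,207),(22,40.5))):
    p=onz(*cam("top"),(330+uv[0]/6-.4,150+uv[1]/6-.4),z);q=O+x*w[0]/1000+y*w[1]/1000;print(p[:2],q[:2])
E
```

```text
O [0.5844681  0.09674871 0.10651592] yaw 0.28402904919859584
[0.59207234 0.12992544] [0.59816067 0.12835192]
[0.58815874 0.14287721] [0.59423752 0.141791  ]
```

```bash
python3 - <<'E'
from h import *
st,im=shot("wrist","w6",(240,60,400,290),3)
E
```

```text
(no output)
```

View pics/w6.png

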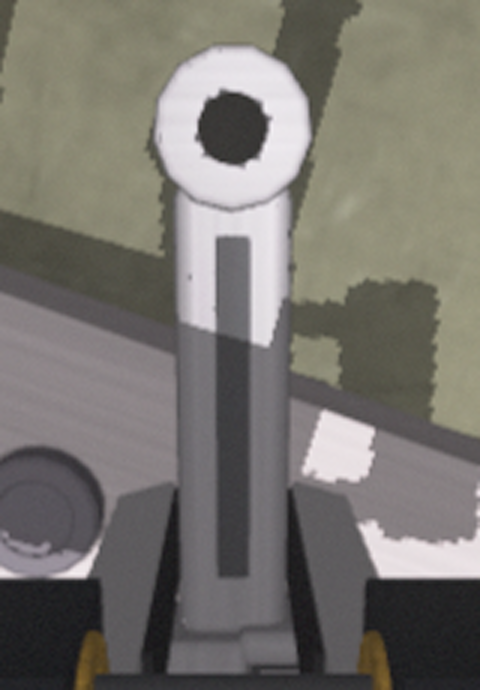

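```bash
python3 - <<'E'
from h import *
for f in("t6","s6","w6"): print(np.load(f"pics/{f}.npz")["pos"])
s=env.sense();print(s["eef_pos"],s["joint_vel"].round(3))
shot("top","t7",(330,150,430,230),6);print(env.sense()["eef_pos"])
E
```

```text
[0.50372261 0.0739717  0.10355503]
[0.50576574 0.07415612 0.10529267]
[0.50728939 0.07421857 0.10651526]
[0.50819266 0.0741643  0.10729027] [ 0.    -0.011 -0.017 -0.004 -0.002 -0.002]
[0.5085114  0.07408239 0.10765465]
```

View pics/t7.png

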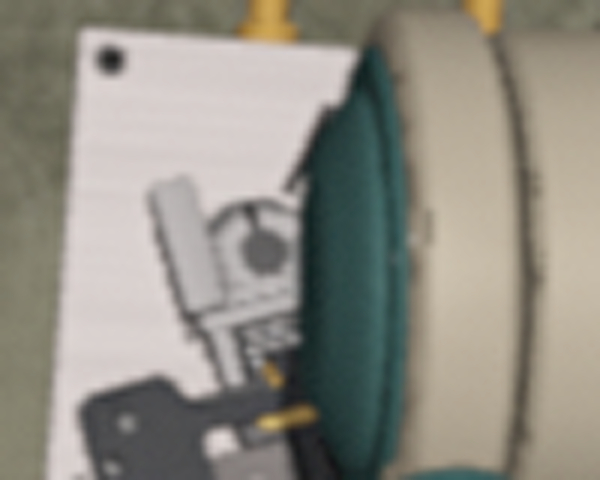

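Request:
arm_command:
  moves:
    - {"offset":[0.1,-0.1,0.6],"twist":[0,0,0],"jaw":-1}
    - {"offset":[0.2,-0.2,1.4],"twist":[0,0,0],"jaw":-1}
    - {"offset":[0.2,-0.2,2.2],"twist":[0,0,0],"jaw":-1}
    - {"offset":[0.2,-0.2,2.8],"twist":[0,0,0],"jaw":-1}
    - {"offset":[0.2,-0.2,3.1],"twist":[0,0,0],"jaw":-1}
    - {"offset":[0.2,-0.2,3.2],"twist":[0,0,0],"jaw":-1}
    - {"offset":[0.2,-0.2,3.2],"twist":[0,0,0],"jaw":-1}
    - {"offset":[0.2,-0.2,3.2],"twist":[0,0,0],"jaw":-1}

```text
clock: 6.9
eef_pos: [0.506, 0.0708, 0.0746]
eef_rot: [-0.141, 0.99, 0.0, 0.0]
ft_force: [0.5, -0.5, -4.8]
width: 0.0214
```

Request:
arm_command:
  moves:
    - {"offset":[0,0,0],"twist":[0,0,0],"jaw":-1}
    - {"offset":[0,0,0],"twist":[0,0,0],"jaw":-1}
    - {"offset":[0,0,0],"twist":[0,0,0],"jaw":-1}
    - {"offset":[0,0,0],"twist":[0,0,0],"jaw":-1}
    - {"offset":[0,0,0],"twist":[0,0,0],"jaw":-1}
    - {"offset":[0,0,0],"twist":[0,0,0],"jaw":-1}
    - {"offset":[0,0,0],"twist":[0,0,0],"jaw":-1}
    - {"offset":[0,0,0],"twist":[0,0,0],"jaw":-1}

```text
clock: 7.57
eef_pos: [0.5057, 0.0708, 0.0745]
eef_rot: [-0.141, 0.99, 0.0, 0.0]
ft_force: [-0.3, -0.6, -4.2]
width: 0.0217
```

```bash
python3 - <<'E'
from h import *
shot("top","t8",(330,150,430,230),6)
s=env.sense();print(s["eef_pos"],s["width"],s["joint_vel"].round(3),go([.5064,.0722,.0495],down(.28+np.pi/2)))
E
```

```text
[0.50569168 0.07078378 0.07445061] 0.021804696928855217 [ 0.001 -0.     0.     0.001 -0.    -0.001] (array([-0.11,  0.12,  2.5 ]), array([0.0001, 0.    , 0.0032]))
```

View pics/t8.png

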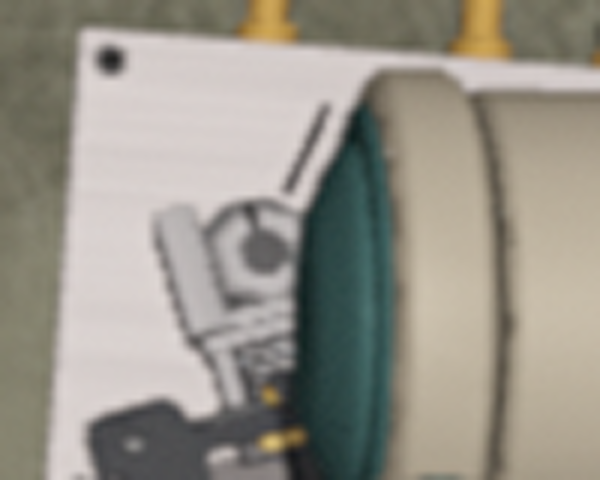

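Request:
arm_command:
  moves:
    - {"offset":[-0.1,0.1,0.3],"twist":[0,0,0],"jaw":-1}
    - {"offset":[-0.1,0.1,0.7],"twist":[0,0,0],"jaw":-1}
    - {"offset":[-0.1,0.1,1.1],"twist":[0,0,0],"jaw":-1}
    - {"offset":[-0.1,0.1,1.4],"twist":[0,0,0],"jaw":-1}
    - {"offset":[-0.1,0.1,1.6],"twist":[0,0,0],"jaw":-1}
    - {"offset":[-0.1,0.1,1.7],"twist":[0,0,0],"jaw":-1}
    - {"offset":[-0.1,0.1,1.7],"twist":[0,0,0],"jaw":-1}
    - {"offset":[-0.1,0.1,1.7],"twist":[0,0,0],"jaw":-1}

```text
clock: 8.28
eef_pos: [0.5065, 0.072, 0.0574]
eef_rot: [-0.141, 0.99, 0.0, 0.0]
ft_force: [-0.0, -1.0, -3.4]
width: 0.0216
```

Request:
arm_command:
  moves:
    - {"offset":[0,0,0.2],"twist":[0,0,0],"jaw":-1}
    - {"offset":[0,0,0.4],"twist":[0,0,0],"jaw":-1}
    - {"offset":[0,0,0.6],"twist":[0,0,0],"jaw":-1}
    - {"offset":[0,0,0.7],"twist":[0,0,0],"jaw":-1}
    - {"offset":[0,0,0.75],"twist":[0,0,0],"jaw":-1}
    - {"offset":[0,0,0.75],"twist":[0,0,0],"jaw":-1}
    - {"offset":[0,0,0.75],"twist":[0,0,0],"jaw":-1}
    - {"offset":[0,0,0.75],"twist":[0,0,0],"jaw":-1}

```text
clock: 8.95
eef_pos: [0.5063, 0.072, 0.0501]
eef_rot: [-0.141, 0.99, -0.0, 0.0]
ft_force: [0.2, -0.3, -2.0]
width: 0.022
```

Request:
arm_command:
  moves:
    - {"offset":[0,0,0.1],"twist":[0,0,0],"jaw":-1}
    - {"offset":[0,0,0.15],"twist":[0,0,0],"jaw":-1}
    - {"offset":[0,0,0.15],"twist":[0,0,0],"jaw":-1}
    - {"offset":[0,0,0.15],"twist":[0,0,0],"jaw":-0.4}
    - {"offset":[0,0,0.15],"twist":[0,0,0],"jaw":-0.4}
    - {"offset":[0,0,0.15],"twist":[0,0,0],"jaw":0}
    - {"offset":[0,0,0.15],"twist":[0,0,0],"jaw":0}
    - {"offset":[0,0,0.15],"twist":[0,0,0],"jaw":0}

```text
clock: 9.62
eef_pos: [0.5068, 0.0721, 0.0486]
eef_rot: [-0.141, 0.99, 0.0, 0.0]
ft_force: [0.5, -0.3, -0.3]
width: 0.0449
```

Request:
arm_command:
  moves:
    - {"offset":[0,0,0],"twist":[0,0,0],"jaw":0}
    - {"offset":[0,0,0],"twist":[0,0,0],"jaw":0}
    - {"offset":[0,0,-1],"twist":[0,0,0],"jaw":0}
    - {"offset":[0,0,-2.5],"twist":[0,0,0],"jaw":0}
    - {"offset":[0,0,-4],"twist":[0,0,0],"jaw":-0.3}
    - {"offset":[0,0,-6],"twist":[0,0,0],"jaw":-1}
    - {"offset":[0,0,-8],"twist":[0,0,0],"jaw":-1}
    - {"offset":[0,0,-10],"twist":[0,0,0],"jaw":-1}

```text
clock: 10.28
eef_pos: [0.5063, 0.072, 0.1501]
eef_rot: [-0.141, 0.99, 0.0, 0.0]
ft_force: [0.5, 0.2, -0.4]
width: 0.0238
```

Request:
arm_command:
  moves:
    - {"offset":[-1,0,-1],"twist":[0,0,0],"jaw":-1}
    - {"offset":[-3,0,-2],"twist":[0,0,0],"jaw":-1}
    - {"offset":[-6,0,-3],"twist":[0,0,0],"jaw":-1}
    - {"offset":[-9,0,-3],"twist":[0,0,0],"jaw":-1}
    - {"offset":[-12,0,-3],"twist":[0,0,0],"jaw":-1}
    - {"offset":[-13,0,-3],"twist":[0,0,0],"jaw":-1}
    - {"offset":[-13,0,-3],"twist":[0,0,0],"jaw":-1}
    - {"offset":[-13,0,-3],"twist":[0,0,0],"jaw":-1}

```text
clock: 10.95
eef_pos: [0.6301, 0.1082, 0.1781]
eef_rot: [-0.141, 0.99, 0.0, -0.001]
ft_force: [-0.5, 0.2, 0.1]
width: 0.0005
```

```bash
python3 - <<'E'
from h import *
env.grab_frame("top");env.grab_frame("top")
st,im=shot("wrist","w9");print(st["eef_pos"],st["joint_vel"].round(3),st["width"],st["ft_force"],env.sense()["clock"])
E
```

```text
[0.62939318 0.10799675 0.17851905] [-0.003 -0.009  0.003  0.002 -0.007 -0.   ] 0.00021971956368822194 [-0.0028789   0.70797676  0.39456397] 11.1
```

View pics/w9.png

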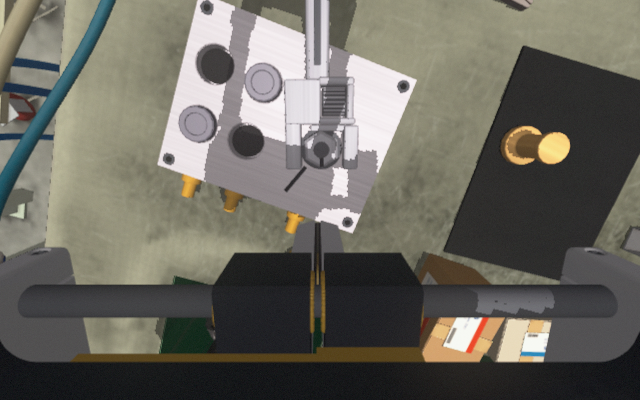

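The wrench lies around the nut: jaws at (293,145) and (350,145), worm at (335,98), nut at (322,150).

```bash
python3 - <<'E'
from h import *
im=np.load("pics/w9.npz")["im"]
cv2.imwrite("pics/w9z.png",cv2.resize(im[70:180,275:365],None,fx=5.4,fy=5.4,interpolation=2))
E
```

```text
(no output)
```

View pics/w9z.png

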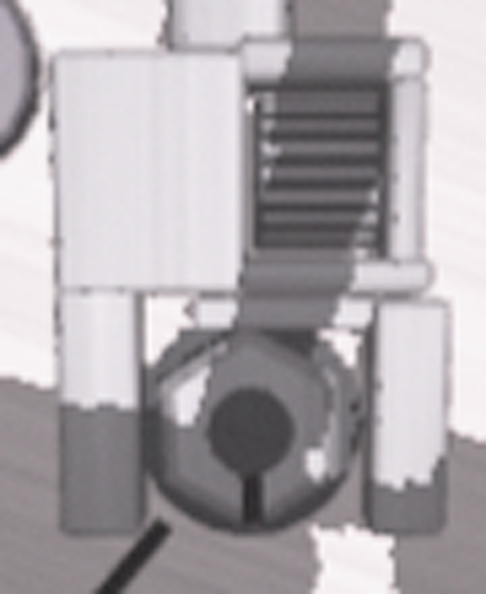

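```bash
python3 - <<'E'
from h import *
d=np.load("pics/w9.npz");C=cam("wrist",dict(eef_pos=d["pos"],eef_rot=d["rot"]))
px=lambda u,v:(275+u/5.4-.4,70+v/5.4-.4)
pts=[((-64,-31),(55,50)),((22,-31),(60,535)),((22,-16),(142,535))]
P=[onz(*C,px(*q),.065)[:2] for _,q in pts]
t,th,r=fitpose([w for w,_ in pts],P);print(t,th,r)
c,s=np.cos(th),np.sin(th);M=np.array([[c,-s],[s,c]])
w=onz(*C,px(320,168),.0715);print("worm img",w,"in wrench",M.T@(w[:2]-t)*1000, "from fit",t+M@[-.042,.015])
n=onz(*C,px(250,430),.064);print("stud",n, M.T@(n[:2]-t)*1000)
ji=onz(*C,px(372,535),.065);print("jaw inner y",(M.T@(ji[:2]-t)*1000))
for yaw in (th+np.pi/2,th,th+np.pi): print(yaw,go([*w[:2],.10],down(yaw)))
print(env.sense()["qpos"])
E
```

```text
[0.58443884 0.0952637 ] 0.27255197343219467 [0.00202572 0.00092821 0.00109792]
worm img [0.53932397 0.09764254 0.0715    ] in wrench [-42.80919737  14.43550489] from fit [0.53995134 0.09840402]
stud [0.58529529 0.0989382  0.064     ] [1.81396865 3.3083133 ]
jaw inner y [20.44562312 25.79781495]
1.8433483002270912 (array([8.94, 1.53, 7.88]), array([ 0.0002, -0.0013,  0.0105]))
0.27255197343219467 (array([8.94, 1.53, 7.88]), array([-9.0000e-04, -1.2000e-03,  1.5813e+00]))
3.414144627021988 (array([8.94, 1.53, 7.88]), array([ 1.2000e-03, -9.0000e-04, -1.5603e+00]))
[ 6.10439897e-02  3.87018407e-01  1.40388988e+00 -9.63829099e-05
  1.35201115e+00 -1.79277093e+00]
```

Request:
arm_command:
  moves:
    - {"offset":[1.5,0.3,1],"twist":[0,0,0.01],"jaw":-1}
    - {"offset":[4,0.7,2.5],"twist":[0,0,0.01],"jaw":-1}
    - {"offset":[6.5,1.2,4.5],"twist":[0,0,0.01],"jaw":-1}
    - {"offset":[8.5,1.5,6.5],"twist":[0,0,0.01],"jaw":-1}
    - {"offset":[9.4,1.5,8],"twist":[0,0,0.01],"jaw":-1}
    - {"offset":[9.6,1.5,9.2],"twist":[0,0,0.01],"jaw":-1}
    - {"offset":[9.6,1.5,9.4],"twist":[0,0,0.01],"jaw":-1}
    - {"offset":[9.6,1.5,9.4],"twist":[0,0,0.01],"jaw":-1}

```text
clock: 11.77
eef_pos: [0.5336, 0.0957, 0.0845]
eef_rot: [-0.136, 0.991, 0.0, -0.001]
ft_force: [-0.5, 0.1, 0.2]
width: 0.0006
```

Request:
arm_command:
  moves:
    - {"offset":[0,0,0],"twist":[0,0,0],"jaw":-1}
    - {"offset":[0,0,0],"twist":[0,0,0],"jaw":-1}
    - {"offset":[0,0,0],"twist":[0,0,0],"jaw":-1}
    - {"offset":[0,0,0.3],"twist":[0,0,0],"jaw":-1}
    - {"offset":[0,0,0.6],"twist":[0,0,0],"jaw":-1}
    - {"offset":[0,0,0.9],"twist":[0,0,0],"jaw":-1}
    - {"offset":[0,0,1],"twist":[0,0,0],"jaw":-1}
    - {"offset":[0,0,1],"twist":[0,0,0],"jaw":-1}

```text
clock: 12.43
eef_pos: [0.5345, 0.0959, 0.0739]
eef_rot: [-0.136, 0.991, 0.0, -0.001]
ft_force: [-0.1, -0.6, -0.4]
width: 0.0005
```

```bash
python3 - <<'E'
from h import *
shot("top","t10",(330,150,430,230),6);s=env.sense();print(s["eef_pos"],s["ft_force"],go([.5393,.0976,.0715]))
E
```

```text
[0.53464773 0.09593351 0.0741066 ] [-0.90889957  0.06175366 -0.20067688] (array([-0.49,  0.03,  0.26]), array([0., 0., 0.]))
```

View pics/t10.png

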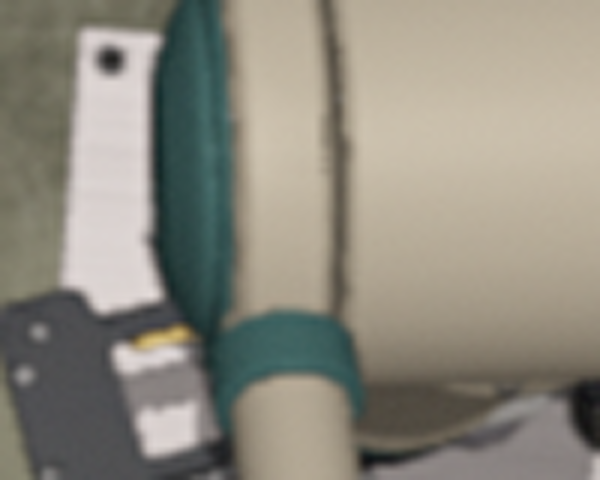

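Request:
arm_command:
  moves:
    - {"offset":[0.2,0,0.1],"twist":[0,0,0],"jaw":-1}
    - {"offset":[0.2,0,0.2],"twist":[0,0,0],"jaw":-1}
    - {"offset":[0.2,0,0.3],"twist":[0,0,0],"jaw":-1}
    - {"offset":[0.2,0,0.35],"twist":[0,0,0],"jaw":-1}
    - {"offset":[0.2,0,0.4],"twist":[0,0,0],"jaw":-1}
    - {"offset":[0.2,0,0.4],"twist":[0,0,0],"jaw":-1}
    - {"offset":[0.2,0,0.4],"twist":[0,0,0],"jaw":-1}
    - {"offset":[0.2,0,0.4],"twist":[0,0,0],"jaw":-1}

```text
clock: 13.15
eef_pos: [0.5328, 0.0954, 0.0715]
eef_rot: [-0.136, 0.991, -0.0, 0.0]
ft_force: [-2.2, -0.5, 5.6]
width: 0.0003
```

Request:
arm_command:
  moves:
    - {"offset":[0,0,0.08],"twist":[0,0,0],"jaw":-1}
    - {"offset":[0,0,0.15],"twist":[0,0,0],"jaw":-1}
    - {"offset":[-0.3,0,0.15],"twist":[0,0,0],"jaw":-1}
    - {"offset":[-0.6,0,0.15],"twist":[0,0,0],"jaw":-1}
    - {"offset":[-0.9,0,0.15],"twist":[0,0,0],"jaw":-1}
    - {"offset":[-1.2,0,0.15],"twist":[0,0,0],"jaw":-1}
    - {"offset":[-1.5,0,0.15],"twist":[0,0,0],"jaw":-1}
    - {"offset":[-1.5,0,0.15],"twist":[0,0,0],"jaw":-1}

```text
clock: 13.82
eef_pos: [0.5476, 0.0997, 0.0711]
eef_rot: [-0.136, 0.991, 0.0, 0.001]
ft_force: [-2.9, 0.1, 12.1]
width: 0.0002
```

```bash
python3 - <<'E'
from h import *
shot("wrist","w11");s=env.sense();print(s["eef_pos"],s["ft_force"])
E
```

```text
[0.54756678 0.0996853  0.07112478] [-2.34108664 -0.53867671 13.15802881]
```

View pics/w11.png

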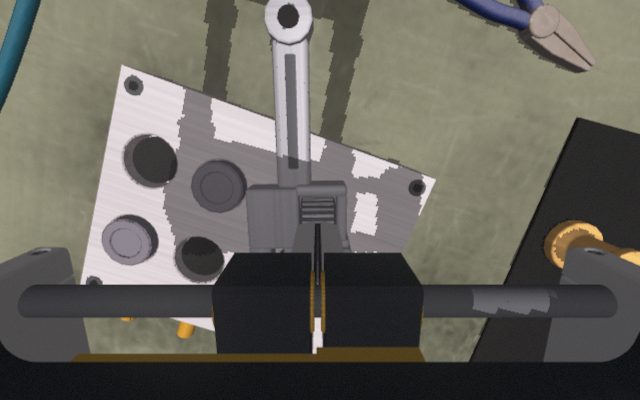

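Request:
arm_command:
  moves:
    - {"offset":[0,0,-0.6],"twist":[0,0,0],"jaw":-1}
    - {"offset":[0.3,0,-0.9],"twist":[0,0,0],"jaw":-1}
    - {"offset":[1,0,-0.9],"twist":[0,0,0],"jaw":-1}
    - {"offset":[1.5,0,-0.9],"twist":[0,0,0],"jaw":-1}
    - {"offset":[1.5,0,-0.9],"twist":[0,0,0],"jaw":-1}
    - {"offset":[1.5,0,-0.5],"twist":[0,0,0],"jaw":-1}
    - {"offset":[1.5,0,-0.2],"twist":[0,0,0],"jaw":-1}
    - {"offset":[1.5,0,-0.1],"twist":[0,0,0],"jaw":-1}

```text
clock: 14.53
eef_pos: [0.533, 0.0953, 0.0711]
eef_rot: [-0.136, 0.991, -0.0, 0.0]
ft_force: [-4.0, -0.2, 18.5]
width: -0.0
```

Request:
arm_command:
  moves:
    - {"offset":[0,0,0.05],"twist":[0,0,0],"jaw":-1}
    - {"offset":[0,0,0.1],"twist":[0,0,0],"jaw":-1}
    - {"offset":[-0.3,0,0.1],"twist":[0,0,0],"jaw":-1}
    - {"offset":[-0.6,0,0.1],"twist":[0,0,0],"jaw":-1}
    - {"offset":[-0.9,0,0.1],"twist":[0,0,0],"jaw":-1}
    - {"offset":[-1.2,0,0.1],"twist":[0,0,0],"jaw":-1}
    - {"offset":[-1.5,0,0.1],"twist":[0,0,0],"jaw":-1}
    - {"offset":[-1.5,0,0.1],"twist":[0,0,0],"jaw":-1}

```text
clock: 15.2
eef_pos: [0.5482, 0.0998, 0.071]
eef_rot: [-0.136, 0.991, 0.0, 0.001]
ft_force: [-3.2, -0.1, 14.1]
width: 0.0003
```

Request:
arm_command:
  moves:
    - {"offset":[0,0,-0.6],"twist":[0,0,0],"jaw":-1}
    - {"offset":[0.3,0,-0.9],"twist":[0,0,0],"jaw":-1}
    - {"offset":[1,0,-0.9],"twist":[0,0,0],"jaw":-1}
    - {"offset":[1.5,0,-0.9],"twist":[0,0,0],"jaw":-1}
    - {"offset":[1.5,0,-0.9],"twist":[0,0,0],"jaw":-1}
    - {"offset":[1.5,0,-0.5],"twist":[0,0,0],"jaw":-1}
    - {"offset":[1.5,0,-0.2],"twist":[0,0,0],"jaw":-1}
    - {"offset":[1.5,0,-0.1],"twist":[0,0,0],"jaw":-1}

```text
clock: 15.87
eef_pos: [0.5329, 0.0954, 0.0711]
eef_rot: [-0.136, 0.991, -0.0, 0.0]
ft_force: [-5.5, -0.8, 17.4]
width: 0.0003
```

Request:
arm_command:
  moves:
    - {"offset":[0,0,0.05],"twist":[0,0,0],"jaw":-1}
    - {"offset":[0,0,0.1],"twist":[0,0,0],"jaw":-1}
    - {"offset":[-0.3,0,0.1],"twist":[0,0,0],"jaw":-1}
    - {"offset":[-0.6,0,0.1],"twist":[0,0,0],"jaw":-1}
    - {"offset":[-0.9,0,0.1],"twist":[0,0,0],"jaw":-1}
    - {"offset":[-1.2,0,0.1],"twist":[0,0,0],"jaw":-1}
    - {"offset":[-1.5,0,0.1],"twist":[0,0,0],"jaw":-1}
    - {"offset":[-1.5,0,0.1],"twist":[0,0,0],"jaw":-1}

```text
clock: 16.53
eef_pos: [0.5479, 0.0998, 0.071]
eef_rot: [-0.136, 0.991, 0.0, 0.001]
ft_force: [-3.4, 0.9, 15.5]
width: 0.0003
```

```bash
python3 - <<'E'
from h import *
shot("wrist","w12",(220,120,380,260),4);s=env.sense();print(s["eef_pos"],s["ft_force"])
E
```

```text
[0.5479249  0.09974544 0.07100181] [-3.25258413  0.63740732 15.1573693 ]
```

View pics/w12.png

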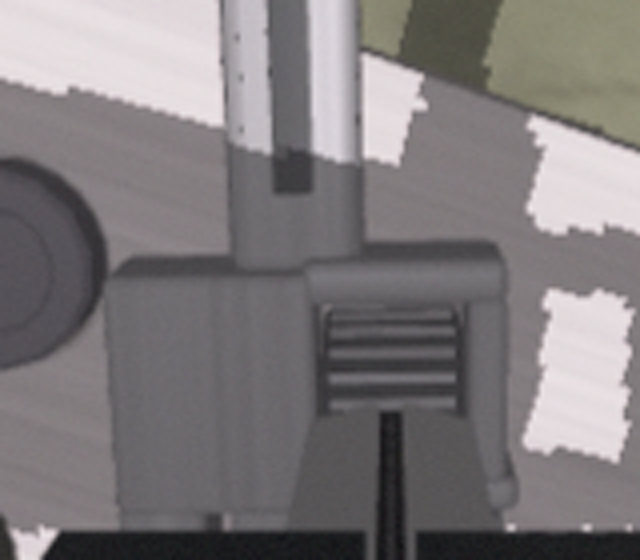

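Request:
arm_command:
  moves:
    - {"offset":[0,0,-0.6],"twist":[0,0,0],"jaw":-1}
    - {"offset":[0.3,0,-0.9],"twist":[0,0,0],"jaw":-1}
    - {"offset":[1,0,-0.9],"twist":[0,0,0],"jaw":-1}
    - {"offset":[1.5,0,-0.9],"twist":[0,0,0],"jaw":-1}
    - {"offset":[1.5,0,-0.9],"twist":[0,0,0],"jaw":-1}
    - {"offset":[1.5,0,-0.5],"twist":[0,0,0],"jaw":-1}
    - {"offset":[1.5,0,-0.2],"twist":[0,0,0],"jaw":-1}
    - {"offset":[1.5,0,-0.1],"twist":[0,0,0],"jaw":-1}

```text
clock: 17.25
eef_pos: [0.5329, 0.0953, 0.0711]
eef_rot: [-0.136, 0.991, -0.0, 0.0]
ft_force: [-5.2, -0.5, 18.4]
width: 0.0006
```

Request:
arm_command:
  moves:
    - {"offset":[0,0,0],"twist":[0,0,0],"jaw":-1}
    - {"offset":[0,0,0.05],"twist":[0,0,0],"jaw":-1}
    - {"offset":[-0.3,0,0.05],"twist":[0,0,0],"jaw":-1}
    - {"offset":[-0.6,0,0.05],"twist":[0,0,0],"jaw":-1}
    - {"offset":[-0.9,0,0.05],"twist":[0,0,0],"jaw":-1}
    - {"offset":[-1.2,0,0.05],"twist":[0,0,0],"jaw":-1}
    - {"offset":[-1.5,0,0.05],"twist":[0,0,0],"jaw":-1}
    - {"offset":[-1.5,0,0.05],"twist":[0,0,0],"jaw":-1}

```text
clock: 17.92
eef_pos: [0.547, 0.1001, 0.0712]
eef_rot: [-0.136, 0.991, 0.001, -0.0]
ft_force: [-5.2, 1.2, 15.4]
width: 0.0005
```

Request:
arm_command:
  moves:
    - {"offset":[0,0,-0.6],"twist":[0,0,0],"jaw":-1}
    - {"offset":[0.3,0,-0.9],"twist":[0,0,0],"jaw":-1}
    - {"offset":[1,0,-0.9],"twist":[0,0,0],"jaw":-1}
    - {"offset":[1.5,0,-0.9],"twist":[0,0,0],"jaw":-1}
    - {"offset":[1.5,0,-0.9],"twist":[0,0,0],"jaw":-1}
    - {"offset":[1.5,0,-0.5],"twist":[0,0,0],"jaw":-1}
    - {"offset":[1.5,0,-0.2],"twist":[0,0,0],"jaw":-1}
    - {"offset":[1.5,0,-0.1],"twist":[0,0,0],"jaw":-1}

```text
clock: 18.58
eef_pos: [0.533, 0.0953, 0.0712]
eef_rot: [-0.136, 0.991, -0.0, 0.0]
ft_force: [-4.2, -1.0, 16.0]
width: 0.0007
```

Request:
arm_command:
  moves:
    - {"offset":[0,0,0],"twist":[0,0,0],"jaw":-1}
    - {"offset":[0,0,0.05],"twist":[0,0,0],"jaw":-1}
    - {"offset":[-0.3,0,0.05],"twist":[0,0,0],"jaw":-1}
    - {"offset":[-0.5,0,0.05],"twist":[0,0,0],"jaw":-1}
    - {"offset":[-0.7,0,0.05],"twist":[0,0,0],"jaw":-1}
    - {"offset":[-0.8,0,0.05],"twist":[0,0,0],"jaw":-1}
    - {"offset":[-0.8,0,0.05],"twist":[0,0,0],"jaw":-1}
    - {"offset":[-0.8,0,0.05],"twist":[0,0,0],"jaw":-1}

```text
clock: 19.25
eef_pos: [0.5396, 0.0978, 0.0713]
eef_rot: [-0.136, 0.991, 0.0, -0.001]
ft_force: [-5.3, 1.0, 14.5]
width: 0.0005
```

Request:
arm_command:
  moves:
    - {"offset":[0,0,-2],"twist":[0,0,0],"jaw":-1}
    - {"offset":[-0.5,0,-4.5],"twist":[0,0,0],"jaw":-1}
    - {"offset":[-2,0,-7],"twist":[0,0,0],"jaw":-1}
    - {"offset":[-4,0,-8],"twist":[0,0,0],"jaw":-1}
    - {"offset":[-6,0,-8],"twist":[0,0,0],"jaw":-1}
    - {"offset":[-8,0,-8],"twist":[0,0,0],"jaw":-1}
    - {"offset":[-8.5,0,-8],"twist":[0,0,0],"jaw":-1}
    - {"offset":[-8.5,0,-8],"twist":[0,0,0],"jaw":-1}

```text
clock: 19.92
eef_pos: [0.6232, 0.1206, 0.1488]
eef_rot: [-0.136, 0.991, 0.0, -0.0]
ft_force: [-1.0, 0.5, 0.6]
width: 0.0004
```

```bash
python3 - <<'E'
from h import *
env.grab_frame("top");env.grab_frame("top")
st,im=shot("wrist","w13",(270,50,380,190),4.2);print(st["eef_pos"],st["joint_vel"].round(3))
E
```

```text
[0.6211562  0.1202323  0.14895368] [-0.001 -0.015  0.012  0.     0.002 -0.   ]
```

View pics/w13.png

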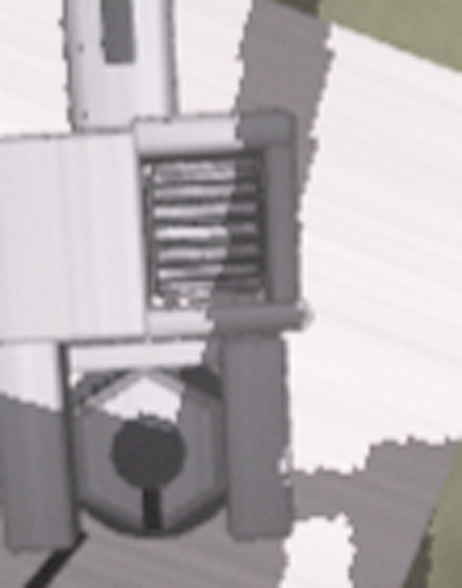

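```bash
python3 - <<'E'
from h import *
d=np.load("pics/w13.npz");C=cam("wrist",dict(eef_pos=d["pos"],eef_rot=d["rot"]));im=d["im"]
px=lambda u,v:(270+u/4.2-.4,50+v/4.2-.4)
L,Rr,Ro=[onz(*C,px(*q),.065) for q in((77,545),(228,535),(290,535))]
print("opening",np.linalg.norm(Rr-L)*1000,"jaw width",np.linalg.norm(Ro-Rr)*1000)
cv2.imwrite("pics/w13b.png",cv2.resize(im[120:185,260:345],None,fx=8,fy=8,interpolation=2))
E
```

```text
opening 32.146796759583495 jaw width 13.151818149540954
```

View pics/w13b.png

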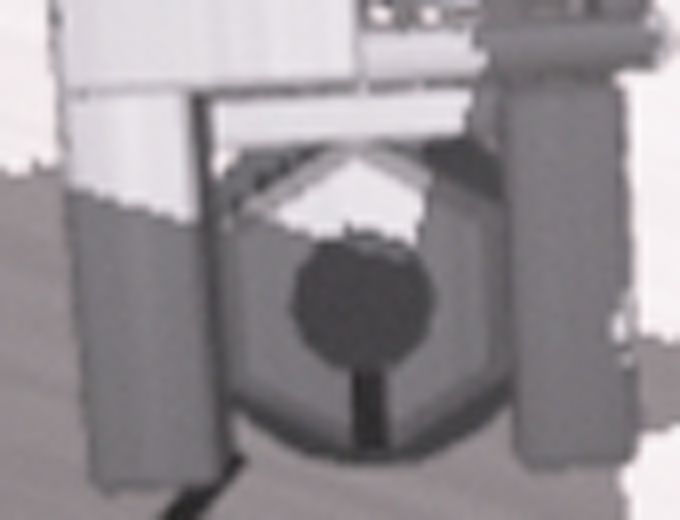

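```bash
python3 - <<'E'
from h import *
d=np.load("pics/w13.npz");C=cam("wrist",dict(eef_pos=d["pos"],eef_rot=d["rot"]))
px=lambda u,v:(270+u/4.2-.4,50+v/4.2-.4)
w=onz(*C,px(208,228),.0715);print(w,go([*w[:2],.0785]))
a=onz(*C,px(75,360),.065);b=onz(*C,px(77,545),.065);print("yaw",np.arctan2(*(b-a)[1::-1]))
E
```

```text
[0.53916868 0.09887923 0.0715    ] (array([8.43, 0.15, 7.09]), array([0., 0., 0.]))
yaw 0.26184520904419495
```

Request:
arm_command:
  moves:
    - {"offset":[1.5,0,0.5],"twist":[0,0,0],"jaw":-1}
    - {"offset":[4,0.1,1.5],"twist":[0,0,0],"jaw":-1}
    - {"offset":[6.5,0.1,3],"twist":[0,0,0],"jaw":-1}
    - {"offset":[8.5,0.1,4.5],"twist":[0,0,0],"jaw":-1}
    - {"offset":[9.1,0.1,6],"twist":[0,0,0],"jaw":-1}
    - {"offset":[9.1,0.1,6.7],"twist":[0,0,0],"jaw":-1}
    - {"offset":[9.1,0.1,7],"twist":[0,0,0],"jaw":-1}
    - {"offset":[9.1,0.1,7],"twist":[0,0,0],"jaw":-1}

```text
clock: 20.73
eef_pos: [0.5348, 0.0969, 0.0799]
eef_rot: [-0.136, 0.991, 0.0, 0.0]
ft_force: [-0.7, -2.0, 0.2]
width: 0.0004
```

Request:
arm_command:
  moves:
    - {"offset":[0,0,0.2],"twist":[0,0,0],"jaw":-1}
    - {"offset":[0,0,0.4],"twist":[0,0,0],"jaw":-1}
    - {"offset":[0,0,0.6],"twist":[0,0,0],"jaw":-1}
    - {"offset":[0,0,0.8],"twist":[0,0,0],"jaw":-1}
    - {"offset":[0,0,0.9],"twist":[0,0,0],"jaw":-1}
    - {"offset":[0,0,1],"twist":[0,0,0],"jaw":-1}
    - {"offset":[0,0,1],"twist":[0,0,0],"jaw":-1}
    - {"offset":[0,0,1],"twist":[0,0,0],"jaw":-1}

```text
clock: 21.4
eef_pos: [0.5352, 0.097, 0.0714]
eef_rot: [-0.136, 0.991, -0.0, 0.001]
ft_force: [-2.9, 0.5, 8.5]
width: 0.0001
```

Request:
arm_command:
  moves:
    - {"offset":[-0.2,0,0],"twist":[0,0,0],"jaw":-1}
    - {"offset":[-0.4,0,0],"twist":[0,0,0],"jaw":-1}
    - {"offset":[-0.6,0,0],"twist":[0,0,0],"jaw":-1}
    - {"offset":[-0.7,0,0],"twist":[0,0,0],"jaw":-1}
    - {"offset":[-0.7,0,0],"twist":[0,0,0],"jaw":-1}
    - {"offset":[-0.7,0,0],"twist":[0,0,0],"jaw":-1}
    - {"offset":[-0.7,0,0],"twist":[0,0,0],"jaw":-1}
    - {"offset":[-0.7,0,0],"twist":[0,0,0],"jaw":-1}

```text
clock: 22.07
eef_pos: [0.5401, 0.0989, 0.0714]
eef_rot: [-0.136, 0.991, 0.0, -0.001]
ft_force: [-4.7, 0.6, 11.0]
width: 0.0004
```

Request:
arm_command:
  moves:
    - {"offset":[-0.2,0,0],"twist":[0,0,0],"jaw":-1}
    - {"offset":[-0.4,0,0],"twist":[0,0,0],"jaw":-1}
    - {"offset":[-0.6,0,0],"twist":[0,0,0],"jaw":-1}
    - {"offset":[-0.8,0,0],"twist":[0,0,0],"jaw":-1}
    - {"offset":[-0.8,0,0],"twist":[0,0,0],"jaw":-1}
    - {"offset":[-0.8,0,0],"twist":[0,0,0],"jaw":-1}
    - {"offset":[-0.8,0,0],"twist":[0,0,0],"jaw":-1}
    - {"offset":[-0.8,0,0],"twist":[0,0,0],"jaw":-1}

```text
clock: 22.73
eef_pos: [0.5457, 0.101, 0.0713]
eef_rot: [-0.136, 0.991, 0.0, -0.003]
ft_force: [-7.6, 0.3, 13.4]
width: 0.0008
```

Request:
arm_command:
  moves:
    - {"offset":[0,0,-0.6],"twist":[0,0,0],"jaw":-1}
    - {"offset":[0.3,0,-0.9],"twist":[0,0,0],"jaw":-1}
    - {"offset":[1,0,-0.9],"twist":[0,0,0],"jaw":-1}
    - {"offset":[1.5,0,-0.9],"twist":[0,0,0],"jaw":-1}
    - {"offset":[1.5,0,-0.9],"twist":[0,0,0],"jaw":-1}
    - {"offset":[1.5,0,-0.5],"twist":[0,0,0],"jaw":-1}
    - {"offset":[1.5,0,-0.2],"twist":[0,0,0],"jaw":-1}
    - {"offset":[1.5,0,0],"twist":[0,0,0],"jaw":-1}

```text
clock: 23.4
eef_pos: [0.5348, 0.0969, 0.0711]
eef_rot: [-0.136, 0.991, 0.0, 0.0]
ft_force: [-7.1, -0.1, 25.1]
width: 0.0002
```

Request:
arm_command:
  moves:
    - {"offset":[0,0,0],"twist":[0,0,0],"jaw":-1}
    - {"offset":[-0.2,0,0.05],"twist":[0,0,0],"jaw":-1}
    - {"offset":[-0.4,0,0.05],"twist":[0,0,0],"jaw":-1}
    - {"offset":[-0.6,0,0.05],"twist":[0,0,0],"jaw":-1}
    - {"offset":[-0.8,0,0.05],"twist":[0,0,0],"jaw":-1}
    - {"offset":[-1,0,0.05],"twist":[0,0,0],"jaw":-1}
    - {"offset":[-1.2,0,0.05],"twist":[0,0,0],"jaw":-1}
    - {"offset":[-1.3,0,0.05],"twist":[0,0,0],"jaw":-1}

```text
clock: 24.07
eef_pos: [0.5409, 0.0991, 0.071]
eef_rot: [-0.137, 0.991, -0.001, -0.006]
ft_force: [-14.9, -4.4, 24.8]
width: 0.0004
```

Request:
arm_command:
  moves:
    - {"offset":[0.6,0,-1],"twist":[0,0,0],"jaw":-1}
    - {"offset":[0.5,0,-3],"twist":[0,0,0],"jaw":-1}
    - {"offset":[0,0,-6],"twist":[0,0,0],"jaw":-1}
    - {"offset":[-2,0,-8],"twist":[0,0,0],"jaw":-1}
    - {"offset":[-5,0,-8],"twist":[0,0,0],"jaw":-1}
    - {"offset":[-8,0,-8],"twist":[0,0,0],"jaw":-1}
    - {"offset":[-9,0,-8],"twist":[0,0,0],"jaw":-1}
    - {"offset":[-9,0,-8],"twist":[0,0,0],"jaw":-1}

```text
clock: 24.73
eef_pos: [0.6358, 0.1251, 0.1483]
eef_rot: [-0.136, 0.991, 0.0, 0.0]
ft_force: [0.0, -0.6, 0.7]
width: 0.0007
```

```bash
python3 - <<'E'
from h import *
env.grab_frame("top");env.grab_frame("top")
st,im=shot("wrist","w14",(260,80,350,190),5.4);print(st["eef_pos"],st["joint_vel"].round(3))
E
```

```text
[0.63234033 0.1244791  0.14823684] [-0.004 -0.02   0.025  0.001  0.003  0.001]
```

View pics/w14.png

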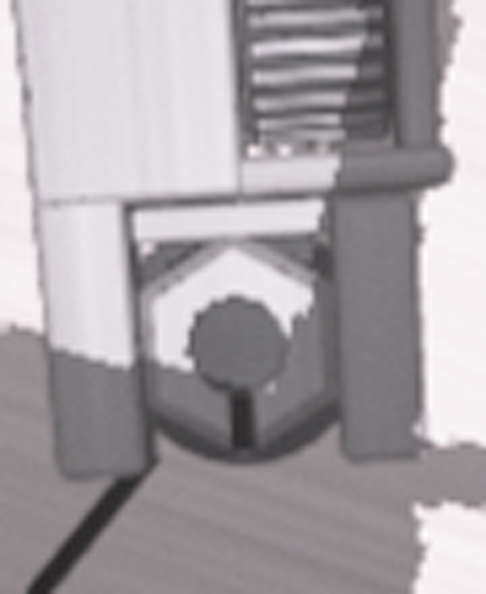

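```bash
python3 - <<'E'
from h import *
im=np.load("pics/w14.npz")["im"];cv2.imwrite("pics/w14f.png",cv2.resize(im[0:200,200:400],None,fx=3,fy=3,interpolation=2))
E
```

```text
(no output)
```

View pics/w14f.png

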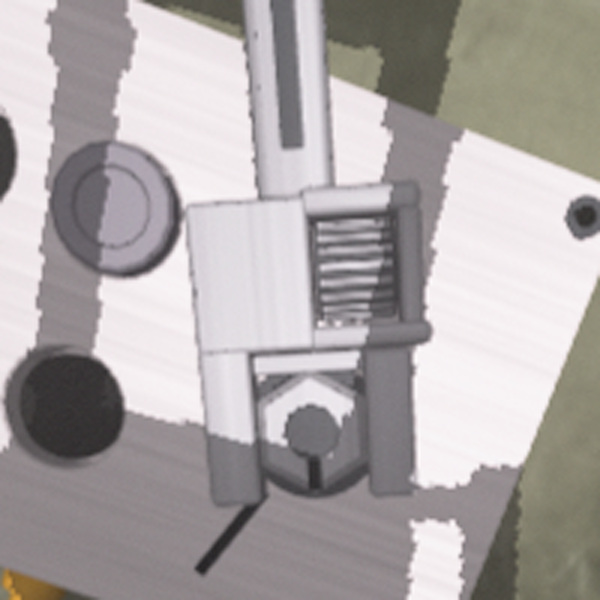

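```bash
python3 - <<'E'
from h import *
d=np.load("pics/w14.npz");C=cam("wrist",dict(eef_pos=d["pos"],eef_rot=d["rot"]))
px=lambda u,v:(200+u/3-.33,v/3-.33)
n=onz(*C,px(312,431),.064);n2=onz(*C,px(316,487),.061);print("nut",n,"hd",np.arctan2(*(n2-n)[1::-1]))
for a,b,z in(((284,10),(292,145),.061),((267,195),(253,25),.061)): 
    A,B=onz(*C,px(*a),z),onz(*C,px(*b),z);print(A,B,np.arctan2(*(B-A)[1::-1]))
pts=[((-64,-31),(188,206)),((22,-31),(212,504)),((22,-16),(258,503)),((-64,0),(294,200))]
P=[onz(*C,px(*q),.065)[:2] for _,q in pts];t,th,r=fitpose([w for w,_ in pts],P);print(t,th,r)
ji=onz(*C,px(371,492),.065)[:2];c,s=np.cos(th),np.sin(th);M=np.array([[c,-s],[s,c]]);print("jaw inner",M.T@(ji-t)*1000,"nut in wrench",M.T@(n[:2]-t)*1000)
for L in(.08,.1): 
    g=t-L*M[:,0];print(L,g,go([*g,.10],down(th+np.pi/2)))
E
```

```text
nut [0.58506092 0.09903052 0.064     ] hd 0.3273907636284364
[0.48121122 0.06320466 0.061     ] [0.51238758 0.07363317 0.061     ] 0.3228008367991827
[0.52653867 0.07022814 0.061     ] [0.4868732  0.05618085 0.061     ] -2.801230769204388
[0.58509777 0.09866363] 0.31702475117672635 [0.00226938 0.002299   0.00190982 0.00217254]
jaw inner [18.37327279 16.74024089] nut in wrench [0.0793619  0.36009603]
0.08 [0.5090844  0.07372435] (array([13.18, -1.57,  4.89]), array([ 0.0006, -0.0032, -0.0438]))
0.1 [0.49008106 0.06748954] (array([15.18, -1.65,  4.9 ]), array([ 0.0006, -0.0032, -0.0438]))
```

Request:
arm_command:
  moves:
    - {"offset":[1.5,0,0],"twist":[0,0,-0.02],"jaw":0}
    - {"offset":[4.5,-0.5,0],"twist":[0,0,-0.044],"jaw":0}
    - {"offset":[8,-1,0],"twist":[0,0,-0.044],"jaw":0}
    - {"offset":[11.5,-1.4,1],"twist":[0,0,-0.044],"jaw":0}
    - {"offset":[14,-1.6,2.5],"twist":[0,0,-0.044],"jaw":0}
    - {"offset":[14.7,-1.6,4],"twist":[0,0,-0.044],"jaw":0}
    - {"offset":[14.7,-1.6,4.9],"twist":[0,0,-0.044],"jaw":0}
    - {"offset":[14.7,-1.6,4.9],"twist":[0,0,-0.044],"jaw":0}

```text
clock: 25.55
eef_pos: [0.494, 0.0694, 0.0992]
eef_rot: [-0.158, 0.987, 0.0, -0.002]
ft_force: [0.8, 0.3, -0.2]
width: 0.0464
```

Request:
arm_command:
  moves:
    - {"offset":[0,0,0],"twist":[0,0,0],"jaw":0}
    - {"offset":[0,0,0],"twist":[0,0,0],"jaw":0}
    - {"offset":[0,0,0],"twist":[0,0,0],"jaw":0}
    - {"offset":[0,0,0],"twist":[0,0,0],"jaw":0}
    - {"offset":[0,0,0],"twist":[0,0,0],"jaw":0}
    - {"offset":[0,0,0],"twist":[0,0,0],"jaw":0}
    - {"offset":[0,0,0],"twist":[0,0,0],"jaw":0}
    - {"offset":[0,0,0],"twist":[0,0,0],"jaw":0}

```text
clock: 26.22
eef_pos: [0.4966, 0.0696, 0.1005]
eef_rot: [-0.158, 0.987, 0.0, 0.0]
ft_force: [-1.0, 0.2, 0.3]
width: 0.0469
```

```bash
python3 - <<'E'
from h import *
s=env.sense();print(s["eef_pos"],s["width"],go([.4948,.069,.05],down(.318+np.pi/2)))
shot("wrist","w15",(220,0,420,290),2)
E
```

```text
[0.4966018  0.06964961 0.10048692] 0.04691365613611947 (array([ 0.19, -0.01,  5.05]), array([ 0.0001,  0.0001, -0.0007]))
```

View pics/w15.png

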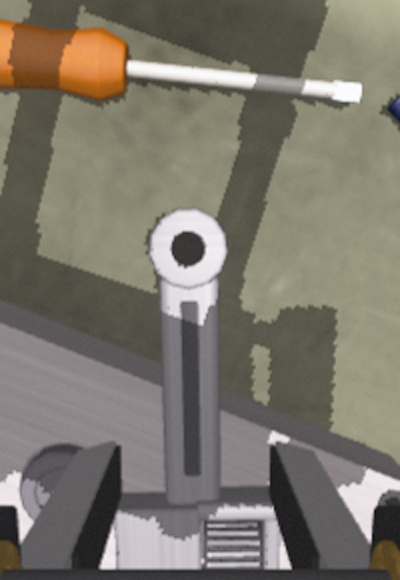

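Request:
arm_command:
  moves:
    - {"offset":[0.1,-0.15,1],"twist":[0,0,0],"jaw":-0.2}
    - {"offset":[0.2,-0.15,2],"twist":[0,0,0],"jaw":-0.2}
    - {"offset":[0.2,-0.15,3],"twist":[0,0,0],"jaw":-0.2}
    - {"offset":[0.2,-0.15,4],"twist":[0,0,0],"jaw":-0.2}
    - {"offset":[0.2,-0.15,4.7],"twist":[0,0,0],"jaw":-0.2}
    - {"offset":[0.2,-0.15,5.1],"twist":[0,0,0],"jaw":-0.2}
    - {"offset":[0.2,-0.15,5.1],"twist":[0,0,0],"jaw":-0.6}
    - {"offset":[0.2,-0.15,5.1],"twist":[0,0,0],"jaw":-1}

```text
clock: 26.93
eef_pos: [0.4952, 0.0676, 0.0494]
eef_rot: [-0.158, 0.987, 0.0, -0.0]
ft_force: [0.4, 0.7, -0.2]
width: 0.0276
```

Request:
arm_command:
  moves:
    - {"offset":[0,0,0],"twist":[0,0,0],"jaw":-1}
    - {"offset":[0,0,0],"twist":[0,0,0],"jaw":-1}
    - {"offset":[0,0,0],"twist":[0,0,0],"jaw":-1}
    - {"offset":[0,0,0],"twist":[0,0,0],"jaw":-1}
    - {"offset":[0,0,0],"twist":[0,0,0],"jaw":-1}
    - {"offset":[0,0,0],"twist":[0,0,0],"jaw":-1}
    - {"offset":[0,0,0],"twist":[0,0,0],"jaw":-1}
    - {"offset":[0,0,0],"twist":[0,0,0],"jaw":-1}

```text
clock: 27.6
eef_pos: [0.4954, 0.0678, 0.0497]
eef_rot: [-0.158, 0.987, 0.0, 0.0]
ft_force: [0.1, 2.2, 1.3]
width: 0.0217
```

```bash
python3 - <<'E'
from h import *
s=env.sense();print(s["eef_pos"],s["width"],s["ft_force"],s["qpos"])
n=np.array([.585,.0993]);p=s["eef_pos"];v=p[:2]-n;print("radius",np.linalg.norm(v),"ang",np.arctan2(v[1],v[0])-np.pi)
r=R.from_quat(s["eef_rot"])
for a in np.arange(.1,.81,.1):
    c,q=np.cos(-a),np.sin(-a);t=n+np.array([[c,-q],[q,c]])@v
    print(round(a,2),np.round(r.inv().apply([*(t-n-v),0])*100,2))
E
```

```text
[0.4953902  0.06778864 0.04970331] 0.021708957535998913 [0.12882204 2.21217049 1.33208469] [-3.61091005e-03  3.07001667e-01  1.89420777e+00  5.61669655e-04
  9.39634393e-01 -1.89185745e+00]
radius 0.09498885182401941 ang -5.945040549266048
0.1 [-0.03  0.95  0.  ]
0.2 [-0.15  1.89  0.  ]
0.3 [-0.37  2.82  0.  ]
0.4 [-0.67  3.71  0.  ]
0.5 [-1.07  4.58  0.  ]
0.6 [-1.55  5.4   0.  ]
0.7 [-2.1   6.16  0.  ]
0.8 [-2.74  6.87  0.  ]
```

Request:
arm_command:
  moves:
    - {"offset":[-0.01,0.47,0],"twist":[0,0,0.05],"jaw":-1}
    - {"offset":[-0.03,0.95,0],"twist":[0,0,0.1],"jaw":-1}
    - {"offset":[-0.08,1.42,0],"twist":[0,0,0.15],"jaw":-1}
    - {"offset":[-0.17,1.89,0],"twist":[0,0,0.2],"jaw":-1}
    - {"offset":[-0.28,2.35,0],"twist":[0,0,0.25],"jaw":-1}
    - {"offset":[-0.4,2.81,0],"twist":[0,0,0.3],"jaw":-1}
    - {"offset":[-0.55,3.26,0],"twist":[0,0,0.35],"jaw":-1}
    - {"offset":[-0.73,3.7,0],"twist":[0,0,0.4],"jaw":-1}

```text
clock: 28.27
eef_pos: [0.4904, 0.1044, 0.0497]
eef_rot: [0.042, 0.999, -0.001, -0.0]
ft_force: [-1.2, -0.8, 1.3]
width: 0.0217
```

```bash
python3 - <<'E'
from h import *
shot("wrist","w16",(220,0,420,290),2)
s=env.sense();print(s["eef_pos"],s["width"],s["ft_force"],s["moment"])
r=R.from_quat(s["eef_rot"]).as_matrix();x=-r[:,0];print("yaw",np.arctan2(x[1],x[0]));p=s["eef_pos"][:2]-[.585,.0993];print(np.linalg.norm(p),np.arctan2(-p[1],-p[0]))
E
```

```text
[0.49040928 0.10524903 0.04967764] 0.021978914184486355 [-0.54677382  0.18912496  2.32105931] [0.16853002 0.05482613 0.26406109]
yaw -0.0855409091645657
0.09477761308444521 -0.06280963765058797
```

View pics/w16.png

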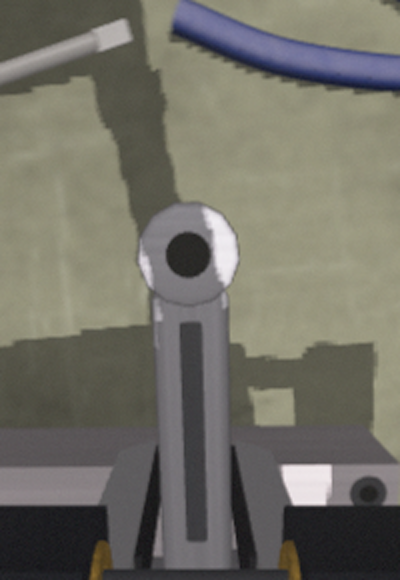

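Request:
arm_command:
  moves:
    - {"offset":[-0.01,0.47,0],"twist":[0,0,0.05],"jaw":-1}
    - {"offset":[-0.03,0.95,0],"twist":[0,0,0.1],"jaw":-1}
    - {"offset":[-0.08,1.42,0],"twist":[0,0,0.15],"jaw":-1}
    - {"offset":[-0.17,1.89,0],"twist":[0,0,0.2],"jaw":-1}
    - {"offset":[-0.28,2.35,0],"twist":[0,0,0.25],"jaw":-1}
    - {"offset":[-0.4,2.81,0],"twist":[0,0,0.3],"jaw":-1}
    - {"offset":[-0.54,3.2,0],"twist":[0,0,0.345],"jaw":-1}
    - {"offset":[-0.54,3.2,0],"twist":[0,0,0.345],"jaw":-1}

```text
clock: 28.98
eef_pos: [0.498, 0.1366, 0.0497]
eef_rot: [0.212, 0.977, -0.0, -0.001]
ft_force: [-2.7, 2.2, 3.8]
width: 0.0219
```

```bash
python3 - <<'E'
from h import *
env.grab_frame("wrist");env.grab_frame("wrist")
shot("top","t17",(330,150,430,230),6);shot("scene","s17",(300,170,460,290),5)
s=env.sense();print(s["eef_pos"],s["width"],s["ft_force"],s["moment"])
r=R.from_quat(s["eef_rot"]).as_matrix();x=-r[:,0];print("yaw",np.arctan2(x[1],x[0]));p=s["eef_pos"][:2]-[.585,.0993];print(np.linalg.norm(p),np.arctan2(-p[1],-p[0]))
E
```

```text
[0.49797395 0.13660555 0.04966031] 0.02172892659093746 [-2.9593298   2.86604732  4.42085014] [0.45654179 0.56154699 0.29774468]
yaw -0.426971729477817
0.09468494080653637 -0.40497595651626833
```

View pics/t17.png

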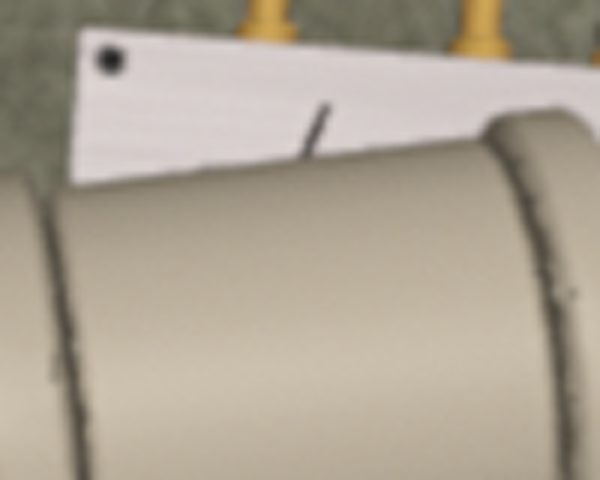

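View pics/s17.png

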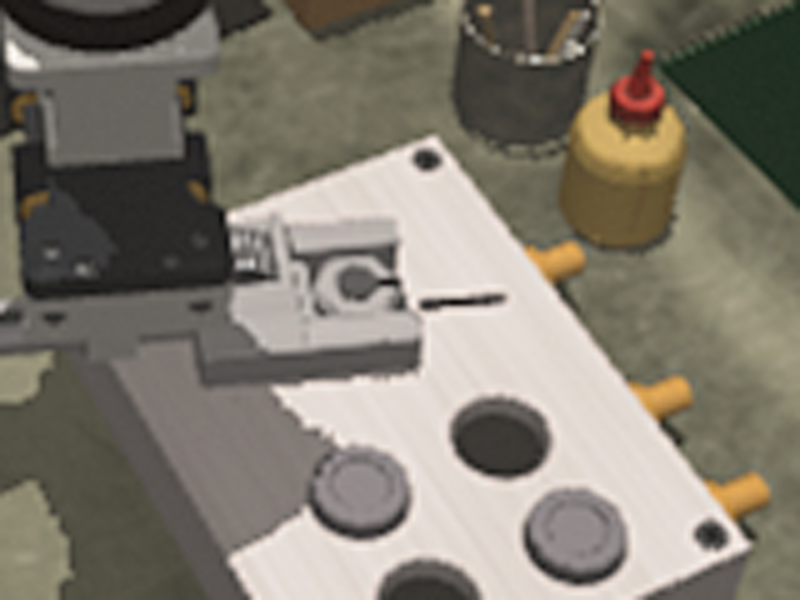

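```bash
python3 - <<'E'
from h import *
im=np.load("pics/s17.npz")["im"];cv2.imwrite("pics/s17z.png",cv2.resize(im[208:240,340:410],None,fx=11,fy=11,interpolation=2))
E
```

```text
(no output)
```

View pics/s17z.png

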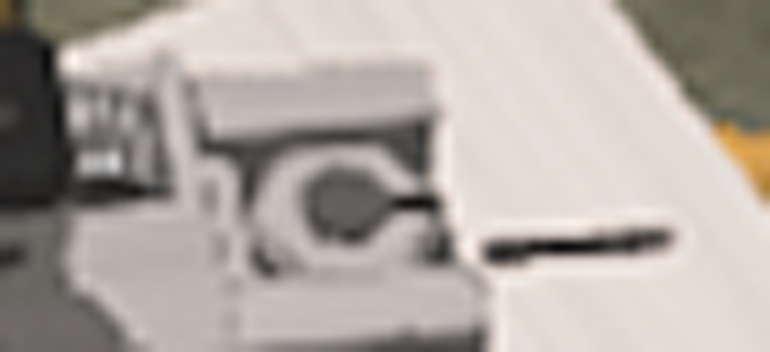

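```bash
python3 - <<'E'
from h import *
C=cam("scene");px=lambda u,v:(340+u/11-.45,208+v/11-.45)
n=onz(*C,px(344,203),.064);a=onz(*C,px(395,204),.061);b=onz(*C,px(436,203),.061)
print("hd centre-end",np.arctan2(*(b-n)[1::-1]),"line only",np.arctan2(*(b-a)[1::-1]))
a,b=onz(*C,px(487,250),.045),onz(*C,px(670,238),.045);print(np.arctan2(*(b-a)[1::-1]))
E
```

```text
hd centre-end -0.375062574458481 line only -0.49138686578997953
-0.43981617893449476
```

Request:
arm_command:
  moves:
    - {"offset":[0,0,0],"twist":[0,0,0],"jaw":-0.3}
    - {"offset":[0,0,0],"twist":[0,0,0],"jaw":-0.1}
    - {"offset":[0,0,0],"twist":[0,0,0],"jaw":-0.1}
    - {"offset":[0,0,0],"twist":[0,0,0],"jaw":-0.1}
    - {"offset":[0,0,-1],"twist":[0,0,0],"jaw":-0.1}
    - {"offset":[0,0,-3],"twist":[0,0,0],"jaw":-0.1}
    - {"offset":[0,0,-6],"twist":[0,0,0],"jaw":-0.3}
    - {"offset":[0,0,-9],"twist":[0,0,0],"jaw":-1}

```text
clock: 29.85
eef_pos: [0.4979, 0.1362, 0.1404]
eef_rot: [0.212, 0.977, -0.0, -0.001]
ft_force: [0.8, -0.1, -0.4]
width: 0.0321
```

Request:
arm_command:
  moves:
    - {"offset":[-2,0,-1],"twist":[0,0,0],"jaw":-1}
    - {"offset":[-5,0,-1.5],"twist":[0,0,0],"jaw":-1}
    - {"offset":[-8,0,-1.5],"twist":[0,0,0],"jaw":-1}
    - {"offset":[-11,0,-1.5],"twist":[0,0,0],"jaw":-1}
    - {"offset":[-13,0,-1.5],"twist":[0,0,0],"jaw":-1}
    - {"offset":[-13.5,0,-1.5],"twist":[0,0,0],"jaw":-1}
    - {"offset":[-13.5,0,-1.5],"twist":[0,0,0],"jaw":-1}
    - {"offset":[-13.5,0,-1.5],"twist":[0,0,0],"jaw":-1}

```text
clock: 30.52
eef_pos: [0.6202, 0.0807, 0.1544]
eef_rot: [0.212, 0.977, 0.0, -0.001]
ft_force: [0.1, 0.6, -0.8]
width: 0.0007
```

```bash
python3 - <<'E'
from h import *
env.grab_frame("top");env.grab_frame("top")
st,im=shot("wrist","w18",(200,0,400,200),3);print(st["eef_pos"],st["joint_vel"].round(3),st["clock"])
E
```

```text
[0.61977957 0.08116752 0.15463211] [ 0.002 -0.006  0.001 -0.002 -0.004 -0.002] 30.6167
```

View pics/w18.png

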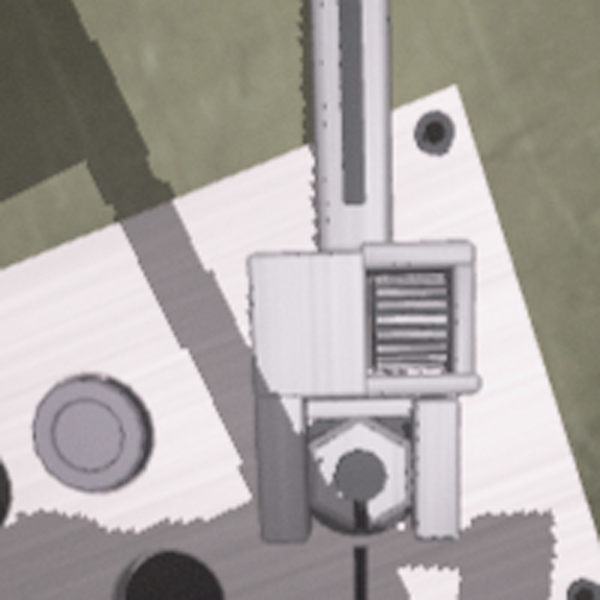

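The nut line and the block line are collinear at x≈360 in the zoomed crop. Now open the jaw: worm at crop (410,320).

```bash
python3 - <<'E'
from h import *
d=np.load("pics/w18.npz");C=cam("wrist",dict(eef_pos=d["pos"],eef_rot=d["rot"]))
px=lambda u,v:(200+u/3-.33,v/3-.33)
n=onz(*C,px(358,475),.064);a=onz(*C,px(361,525),.061);b=onz(*C,px(360,550),.045);b2=onz(*C,px(360,595),.045)
print(n,np.arctan2(*(a-n)[1::-1]),np.arctan2(*(b2-n)[1::-1]),np.arctan2(*(b2-b)[1::-1]))
w=onz(*C,px(410,320),.0715);print(w)
pts=[((-64,-31),(250,254)),((22,-31),(262,542)),((22,-16),(307,540)),((-64,34),(474,243))]
P=[onz(*C,px(*q),.065)[:2] for _,q in pts];t,th,r=fitpose([w for w,_ in pts],P);print(t,th,r)
c,s=np.cos(th),np.sin(th);M=np.array([[c,-s],[s,c]]);print("worm fit",t+M@[-.042,.015])
print(go([*w[:2],.0785]))
E
```

```text
[0.58508879 0.09859343 0.064     ] -0.365109765571913 -0.40647986376023454 -0.42460724733705135
[0.550896   0.13002755 0.0715    ]
[0.58430517 0.099751  ] -0.40756043055490604 [0.0023559  0.00136068 0.00163813 0.00103506]
worm fit [0.55169093 0.13016993]
(array([8.3 , 1.59, 7.63]), array([0., 0., 0.]))
```

Request:
arm_command:
  moves:
    - {"offset":[1.5,0.4,0.5],"twist":[0,0,0],"jaw":-1}
    - {"offset":[4,0.8,1.5],"twist":[0,0,0],"jaw":-1}
    - {"offset":[6.5,1.3,3],"twist":[0,0,0],"jaw":-1}
    - {"offset":[7.6,1.6,5],"twist":[0,0,0],"jaw":-1}
    - {"offset":[7.6,1.6,6.5],"twist":[0,0,0],"jaw":-1}
    - {"offset":[7.6,1.6,7.3],"twist":[0,0,0],"jaw":-1}
    - {"offset":[7.6,1.6,7.6],"twist":[0,0,0],"jaw":-1}
    - {"offset":[7.6,1.6,7.6],"twist":[0,0,0],"jaw":-1}

```text
clock: 31.33
eef_pos: [0.5586, 0.1266, 0.0783]
eef_rot: [0.212, 0.977, -0.0, -0.0]
ft_force: [-0.0, -0.4, 0.2]
width: 0.0003
```

Request:
arm_command:
  moves:
    - {"offset":[0,0,0.2],"twist":[0,0,0],"jaw":-1}
    - {"offset":[0,0,0.4],"twist":[0,0,0],"jaw":-1}
    - {"offset":[0,0,0.6],"twist":[0,0,0],"jaw":-1}
    - {"offset":[0,0,0.8],"twist":[0,0,0],"jaw":-1}
    - {"offset":[0,0,0.95],"twist":[0,0,0],"jaw":-1}
    - {"offset":[0,0,1.05],"twist":[0,0,0],"jaw":-1}
    - {"offset":[0,0,1.05],"twist":[0,0,0],"jaw":-1}
    - {"offset":[0,0,1.05],"twist":[0,0,0],"jaw":-1}

```text
clock: 32.0
eef_pos: [0.5598, 0.1264, 0.0709]
eef_rot: [0.212, 0.977, 0.0, 0.001]
ft_force: [-1.9, 0.0, 14.8]
width: 0.0007
```

Request:
arm_command:
  moves:
    - {"offset":[0.2,0,0],"twist":[0,0,0],"jaw":-1}
    - {"offset":[0.4,0,0],"twist":[0,0,0],"jaw":-1}
    - {"offset":[0.6,0,0],"twist":[0,0,0],"jaw":-1}
    - {"offset":[0.8,0,0],"twist":[0,0,0],"jaw":-1}
    - {"offset":[1,0,0],"twist":[0,0,0],"jaw":-1}
    - {"offset":[1.2,0,0],"twist":[0,0,0],"jaw":-1}
    - {"offset":[1.5,0,0],"twist":[0,0,0],"jaw":-1}
    - {"offset":[1.5,0,0],"twist":[0,0,0],"jaw":-1}

```text
clock: 32.67
eef_pos: [0.5496, 0.1308, 0.0713]
eef_rot: [0.212, 0.977, -0.0, 0.005]
ft_force: [2.0, -4.5, 12.0]
width: 0.0007
```

Request:
arm_command:
  moves:
    - {"offset":[0,0,-0.6],"twist":[0,0,0],"jaw":-1}
    - {"offset":[-0.3,0,-0.9],"twist":[0,0,0],"jaw":-1}
    - {"offset":[-1,0,-0.9],"twist":[0,0,0],"jaw":-1}
    - {"offset":[-1.5,0,-0.9],"twist":[0,0,0],"jaw":-1}
    - {"offset":[-1.5,0,-0.9],"twist":[0,0,0],"jaw":-1}
    - {"offset":[-1.5,0,-0.5],"twist":[0,0,0],"jaw":-1}
    - {"offset":[-1.5,0,-0.2],"twist":[0,0,0],"jaw":-1}
    - {"offset":[-1.5,0,-0.1],"twist":[0,0,0],"jaw":-1}

```text
clock: 33.33
eef_pos: [0.5598, 0.1263, 0.0708]
eef_rot: [0.212, 0.977, 0.0, 0.001]
ft_force: [-2.6, -1.8, 19.2]
width: 0.0003
```

Request:
arm_command:
  moves:
    - {"offset":[0,0,0.05],"twist":[0,0,0],"jaw":-1}
    - {"offset":[0.2,0,0.1],"twist":[0,0,0],"jaw":-1}
    - {"offset":[0.5,0,0.1],"twist":[0,0,0],"jaw":-1}
    - {"offset":[0.8,0,0.1],"twist":[0,0,0],"jaw":-1}
    - {"offset":[1.1,0,0.1],"twist":[0,0,0],"jaw":-1}
    - {"offset":[1.4,0,0.1],"twist":[0,0,0],"jaw":-1}
    - {"offset":[1.5,0,0.1],"twist":[0,0,0],"jaw":-1}
    - {"offset":[1.5,0,0.1],"twist":[0,0,0],"jaw":-1}

```text
clock: 34.0
eef_pos: [0.5494, 0.1309, 0.0712]
eef_rot: [0.211, 0.977, -0.001, 0.005]
ft_force: [1.2, -4.9, 16.6]
width: 0.0003
```

Request:
arm_command:
  moves:
    - {"offset":[0,0,-0.6],"twist":[0,0,0],"jaw":-1}
    - {"offset":[-0.3,0,-0.9],"twist":[0,0,0],"jaw":-1}
    - {"offset":[-1,0,-0.9],"twist":[0,0,0],"jaw":-1}
    - {"offset":[-1.5,0,-0.9],"twist":[0,0,0],"jaw":-1}
    - {"offset":[-1.5,0,-0.9],"twist":[0,0,0],"jaw":-1}
    - {"offset":[-1.5,0,-0.5],"twist":[0,0,0],"jaw":-1}
    - {"offset":[-1.5,0,-0.2],"twist":[0,0,0],"jaw":-1}
    - {"offset":[-1.5,0,-0.1],"twist":[0,0,0],"jaw":-1}

```text
clock: 34.67
eef_pos: [0.5598, 0.1263, 0.0708]
eef_rot: [0.212, 0.977, 0.0, 0.001]
ft_force: [-2.8, -1.4, 19.8]
width: 0.0004
```

Request:
arm_command:
  moves:
    - {"offset":[0,0,0.05],"twist":[0,0,0],"jaw":-1}
    - {"offset":[0.2,0,0.05],"twist":[0,0,0],"jaw":-1}
    - {"offset":[0.5,0,0.05],"twist":[0,0,0],"jaw":-1}
    - {"offset":[0.8,0,0.05],"twist":[0,0,0],"jaw":-1}
    - {"offset":[1.1,0,0.05],"twist":[0,0,0],"jaw":-1}
    - {"offset":[1.4,0,0.05],"twist":[0,0,0],"jaw":-1}
    - {"offset":[1.5,0,0.05],"twist":[0,0,0],"jaw":-1}
    - {"offset":[1.5,0,0.05],"twist":[0,0,0],"jaw":-1}

```text
clock: 35.33
eef_pos: [0.5491, 0.131, 0.0713]
eef_rot: [0.212, 0.977, -0.001, 0.005]
ft_force: [1.9, -5.5, 13.4]
width: 0.0007
```

Request:
arm_command:
  moves:
    - {"offset":[0,0,-2],"twist":[0,0,0],"jaw":-1}
    - {"offset":[-1,0,-4.5],"twist":[0,0,0],"jaw":-1}
    - {"offset":[-3,0,-7],"twist":[0,0,0],"jaw":-1}
    - {"offset":[-6,0,-8.5],"twist":[0,0,0],"jaw":-1}
    - {"offset":[-9,0,-8.5],"twist":[0,0,0],"jaw":-1}
    - {"offset":[-9.5,0,-8.5],"twist":[0,0,0],"jaw":-1}
    - {"offset":[-9.5,0,-8.5],"twist":[0,0,0],"jaw":-1}
    - {"offset":[-9.5,0,-8.5],"twist":[0,0,0],"jaw":-1}

```text
clock: 36.0
eef_pos: [0.6301, 0.0935, 0.1519]
eef_rot: [0.212, 0.977, -0.0, -0.002]
ft_force: [-1.2, -0.2, 0.3]
width: 0.0003
```

```bash
python3 - <<'E'
from h import *
env.grab_frame("top");env.grab_frame("top")
st,im=shot("wrist","w19",(200,0,400,200),3);print(st["eef_pos"],st["joint_vel"].round(3),st["clock"])
E
```

```text
[0.62964914 0.09395399 0.15238534] [ 0.006 -0.009 -0.004 -0.002 -0.003 -0.002] 36.1
```

View pics/w19.png

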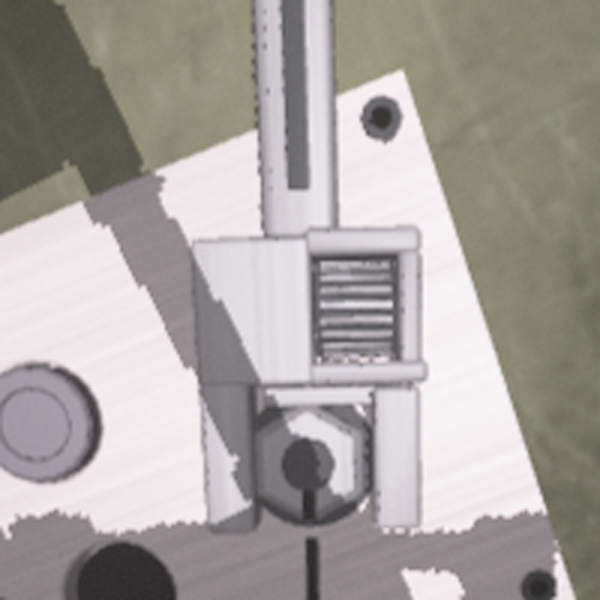

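```bash
python3 - <<'E'
from h import *
d=np.load("pics/w19.npz");C=cam("wrist",dict(eef_pos=d["pos"],eef_rot=d["rot"]))
px=lambda u,v:(200+u/3-.33,v/3-.33)
pts=[((-64,-31),(194,240)),((22,-31),(210,532)),((22,-16),(256,528)),((-64,34),(420,230))]
P=[onz(*C,px(*q),.065)[:2] for _,q in pts];t,th,r=fitpose([w for w,_ in pts],P);print(t,th,r)
A,B=onz(*C,px(290,10),.061),onz(*C,px(299,180),.061);print("mid",A,B,np.arctan2(*(B-A)[1::-1]))
ji=onz(*C,px(376,526),.065)[:2];c,s=np.cos(th),np.sin(th);M=np.array([[c,-s],[s,c]]);print("jaw inner",M.T@(ji-t)*1000,M.T@((A[:2]+B[:2])/2-t)*1000)
g=t-.08*M[:,0];print(g,go([*g,.10],down(th+np.pi/2)))
E
```

```text
[0.58445672 0.10002875] -0.40825786355743826 [0.00242422 0.00129076 0.00209265 0.00134879]
mid [0.47378685 0.14611528 0.061     ] [0.51309573 0.13026141 0.061     ] -0.383361006634555
jaw inner [20.00068432 19.64853345] [-98.68499987  -1.11072301]
[0.51103161 0.13178963] (array([12.37, -1.48,  5.3 ]), array([-0.0008, -0.0024, -0.0188]))
```

Request:
arm_command:
  moves:
    - {"offset":[1.5,0,0],"twist":[0,0,-0.01],"jaw":-0.1}
    - {"offset":[4,-0.5,0],"twist":[0,0,-0.01],"jaw":-0.1}
    - {"offset":[7,-1,0],"twist":[0,0,-0.01],"jaw":-0.1}
    - {"offset":[10,-1.4,1],"twist":[0,0,-0.01],"jaw":-0.1}
    - {"offset":[12,-1.6,2.5],"twist":[0,0,-0.01],"jaw":-0.1}
    - {"offset":[12.3,-1.6,4],"twist":[0,0,-0.01],"jaw":-0.1}
    - {"offset":[12.3,-1.6,5.3],"twist":[0,0,-0.01],"jaw":-0.1}
    - {"offset":[12.3,-1.6,5.3],"twist":[0,0,-0.01],"jaw":-0.1}

```text
clock: 36.82
eef_pos: [0.5094, 0.1303, 0.0985]
eef_rot: [0.207, 0.978, -0.001, -0.003]
ft_force: [-0.1, 0.2, 0.5]
width: 0.0419
```

Request:
arm_command:
  moves:
    - {"offset":[0,0,0],"twist":[0,0,0],"jaw":-0.1}
    - {"offset":[0,0,0],"twist":[0,0,0],"jaw":-0.1}
    - {"offset":[0,0,0],"twist":[0,0,0],"jaw":-0.1}
    - {"offset":[0,0,1],"twist":[0,0,0],"jaw":-0.1}
    - {"offset":[0,0,2],"twist":[0,0,0],"jaw":-0.1}
    - {"offset":[0,0,3],"twist":[0,0,0],"jaw":-0.1}
    - {"offset":[0,0,3],"twist":[0,0,0],"jaw":-0.1}
    - {"offset":[0,0,3],"twist":[0,0,0],"jaw":-0.1}

```text
clock: 37.48
eef_pos: [0.5122, 0.1296, 0.0692]
eef_rot: [0.207, 0.978, -0.0, -0.001]
ft_force: [0.7, -0.4, 0.2]
width: 0.0424
```

```bash
python3 - <<'E'
from h import *
st,im=shot("wrist","w20",(220,0,420,290),2);print(st["eef_pos"],st["width"],go([.511,.1318,.05],down(-.408+np.pi/2)))
E
```

```text
[0.51218337 0.1296275  0.06923833] 0.04242928060562922 (array([0.25, 0.12, 1.99]), array([-0.0005, -0.0011, -0.0099]))
```

View pics/w20.png

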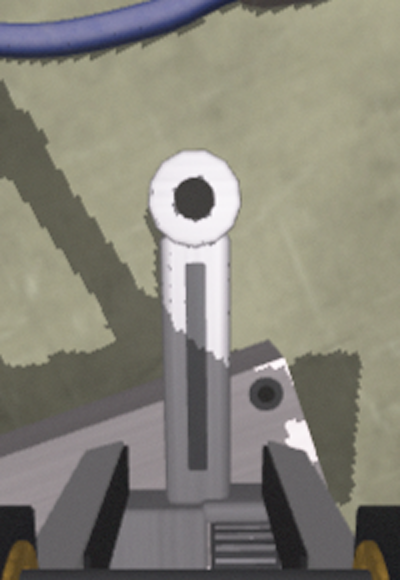

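Request:
arm_command:
  moves:
    - {"offset":[0.2,0,0.6],"twist":[0,0,0],"jaw":-0.1}
    - {"offset":[0.2,0,1.2],"twist":[0,0,0],"jaw":-0.1}
    - {"offset":[0.2,0,1.7],"twist":[0,0,0],"jaw":-0.1}
    - {"offset":[0.2,0,2],"twist":[0,0,0],"jaw":-0.1}
    - {"offset":[0.2,0,2],"twist":[0,0,0],"jaw":-0.5}
    - {"offset":[0.2,0,2],"twist":[0,0,0],"jaw":-1}
    - {"offset":[0.2,0,2],"twist":[0,0,0],"jaw":-1}
    - {"offset":[0.2,0,2],"twist":[0,0,0],"jaw":-1}

```text
clock: 38.2
eef_pos: [0.5116, 0.1308, 0.0507]
eef_rot: [0.207, 0.978, 0.0, 0.0]
ft_force: [1.1, 0.9, -1.5]
width: 0.0216
```

Request:
arm_command:
  moves:
    - {"offset":[0,0,0],"twist":[0,0,0],"jaw":-1}
    - {"offset":[0,0,0],"twist":[0,0,0],"jaw":-1}
    - {"offset":[0,0,0],"twist":[0,0,0],"jaw":-1}
    - {"offset":[0,0,0],"twist":[0,0,0],"jaw":-1}
    - {"offset":[0,0,-0.2],"twist":[0,0,0],"jaw":-1}
    - {"offset":[0,0,-0.5],"twist":[0,0,0],"jaw":-1}
    - {"offset":[0,0,-0.8],"twist":[0,0,0],"jaw":-1}
    - {"offset":[0,0,-1],"twist":[0,0,0],"jaw":-1}

```text
clock: 38.87
eef_pos: [0.5107, 0.1305, 0.0604]
eef_rot: [0.207, 0.978, -0.0, -0.001]
ft_force: [1.0, -0.1, -4.9]
width: 0.0217
```

Request:
arm_command:
  moves:
    - {"offset":[0,0,-0.3],"twist":[0,0,0],"jaw":-1}
    - {"offset":[0,0,-0.8],"twist":[0,0,0],"jaw":-1}
    - {"offset":[0,0,-1.4],"twist":[0,0,0],"jaw":-1}
    - {"offset":[0,0,-2.2],"twist":[0,0,0],"jaw":-1}
    - {"offset":[0,0,-3],"twist":[0,0,0],"jaw":-1}
    - {"offset":[0,0,-4],"twist":[0,0,0],"jaw":-1}
    - {"offset":[0,0,-5],"twist":[0,0,0],"jaw":-1}
    - {"offset":[0,0,-6],"twist":[0,0,0],"jaw":-1}

```text
clock: 39.53
eef_pos: [0.5114, 0.1306, 0.1218]
eef_rot: [0.207, 0.978, 0.0, 0.0]
ft_force: [0.5, 0.6, -5.2]
width: 0.0216
```

```bash
python3 - <<'E'
from h import *
shot("top","t21",(190,140,470,290),2.8);shot("scene","s21",(220,90,460,290),3.3);s=env.sense();print(s["eef_pos"],s["width"],s["ft_force"])
E
```

```text
[0.51296244 0.13084639 0.12286354] 0.02156730918152931 [ 0.50945284  0.9935204  -3.76063736]
```

View pics/t21.png

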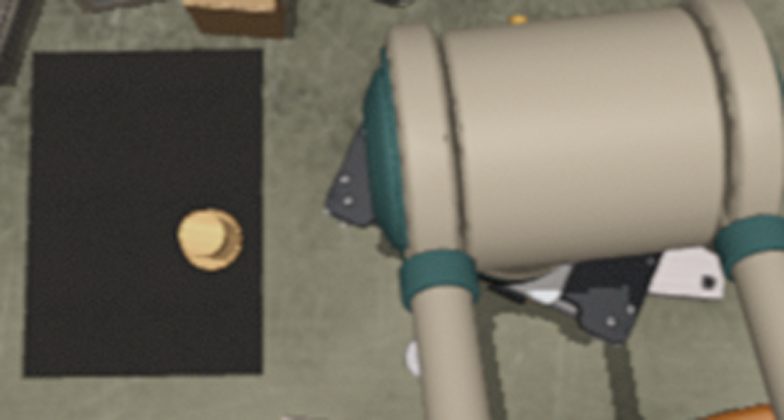

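View pics/s21.png

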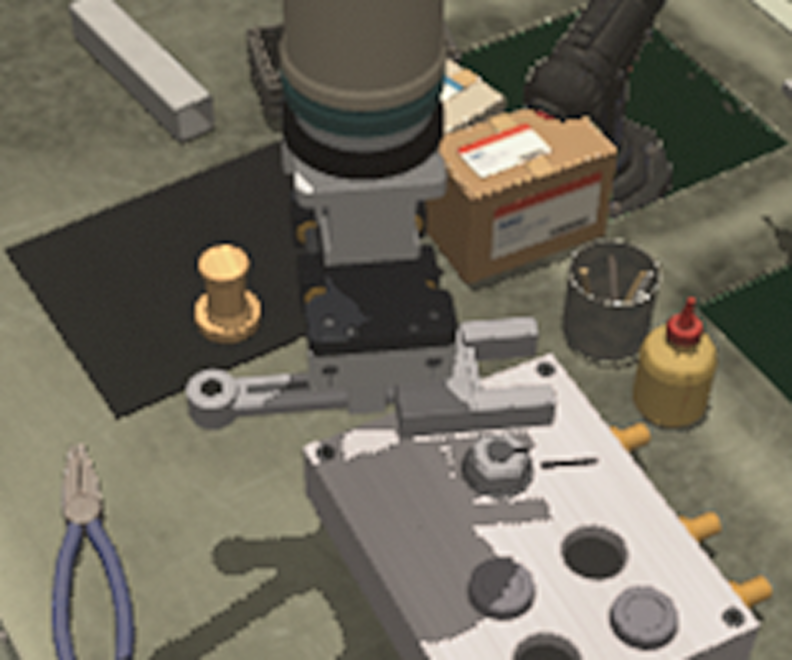

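```bash
python3 - <<'E'
from h import *
print(env.sense()["eef_pos"],go([.5436,.4136,.06],down(-.087+np.pi/2)))
E
```

```text
[0.51296244 0.13084639 0.12286354] (array([ 8.7 , 27.07,  6.32]), array([ 0.0018,  0.0045, -0.3307]))
```

Request:
arm_command:
  moves:
    - {"offset":[0.3,0.8,-1],"twist":[0,0,-0.02],"jaw":-1}
    - {"offset":[0.9,2.7,-2],"twist":[0,0,-0.06],"jaw":-1}
    - {"offset":[1.7,5.3,-3],"twist":[0,0,-0.1],"jaw":-1}
    - {"offset":[2.6,8,-3],"twist":[0,0,-0.14],"jaw":-1}
    - {"offset":[3.5,10.8,-3],"twist":[0,0,-0.18],"jaw":-1}
    - {"offset":[4.4,13.6,-3],"twist":[0,0,-0.22],"jaw":-1}
    - {"offset":[5.2,16.3,-3],"twist":[0,0,-0.26],"jaw":-1}
    - {"offset":[6,18.8,-3],"twist":[0,0,-0.3],"jaw":-1}

```text
clock: 40.3
eef_pos: [0.5324, 0.3284, 0.15]
eef_rot: [0.058, 0.998, -0.0, -0.0]
ft_force: [-0.1, -0.6, -4.3]
width: 0.0221
```

```bash
python3 - <<'E'
from h import *
s=env.sense();print(s["eef_pos"],s["width"],s["ft_force"],go([.5436,.4136,.06],down(-.087+np.pi/2)))
E
```

```text
[0.53244897 0.3283733  0.15001469] 0.022055437789681036 [-0.0608307  -0.62111686 -4.34250337] (array([-0.13,  8.6 ,  9.  ]), array([-0.0001, -0.0006, -0.0285]))
```

Request:
arm_command:
  moves:
    - {"offset":[0,2.5,0],"twist":[0,0,-0.028],"jaw":-1}
    - {"offset":[0,5,0],"twist":[0,0,-0.028],"jaw":-1}
    - {"offset":[-0.1,7.3,1],"twist":[0,0,-0.028],"jaw":-1}
    - {"offset":[-0.1,8.4,3],"twist":[0,0,-0.028],"jaw":-1}
    - {"offset":[-0.1,8.5,5],"twist":[0,0,-0.028],"jaw":-1}
    - {"offset":[-0.1,8.5,7],"twist":[0,0,-0.028],"jaw":-1}
    - {"offset":[-0.1,8.5,8.5],"twist":[0,0,-0.028],"jaw":-1}
    - {"offset":[-0.1,8.5,9],"twist":[0,0,-0.028],"jaw":-1}

```text
clock: 40.97
eef_pos: [0.5414, 0.4099, 0.0567]
eef_rot: [0.045, 0.999, -0.002, -0.003]
ft_force: [-0.5, -1.4, -5.4]
width: 0.0219
```

Request:
arm_command:
  moves:
    - {"offset":[0,0,0],"twist":[0,0,0],"jaw":-1}
    - {"offset":[0,0,0],"twist":[0,0,0],"jaw":-1}
    - {"offset":[0,0,0],"twist":[0,0,0],"jaw":-1}
    - {"offset":[0,0,1],"twist":[0,0,0],"jaw":-1}
    - {"offset":[0,0,2],"twist":[0,0,0],"jaw":-1}
    - {"offset":[0,0,2.5],"twist":[0,0,0],"jaw":-1}
    - {"offset":[0,0,2.5],"twist":[0,0,0],"jaw":-1}
    - {"offset":[0,0,2.5],"twist":[0,0,0],"jaw":-1}

```text
clock: 41.63
eef_pos: [0.5432, 0.4107, 0.0347]
eef_rot: [0.045, 0.999, -0.0, -0.001]
ft_force: [0.1, 0.5, -3.5]
width: 0.0215
```

```bash
python3 - <<'E'
from h import *
shot("scene","s22",(220,80,420,240),4)
s=env.sense();print(s["eef_pos"],s["width"],s["ft_force"],go([.5436,.4136,.009],down(-.087+np.pi/2)))
E
```

```text
[0.54363676 0.4110574  0.03523206] 0.0218126375660713 [ 0.09249814  0.01558286 -5.22496827] (array([0.03, 0.25, 2.62]), array([-0.0001, -0.0002, -0.0028]))
```

View pics/s22.png

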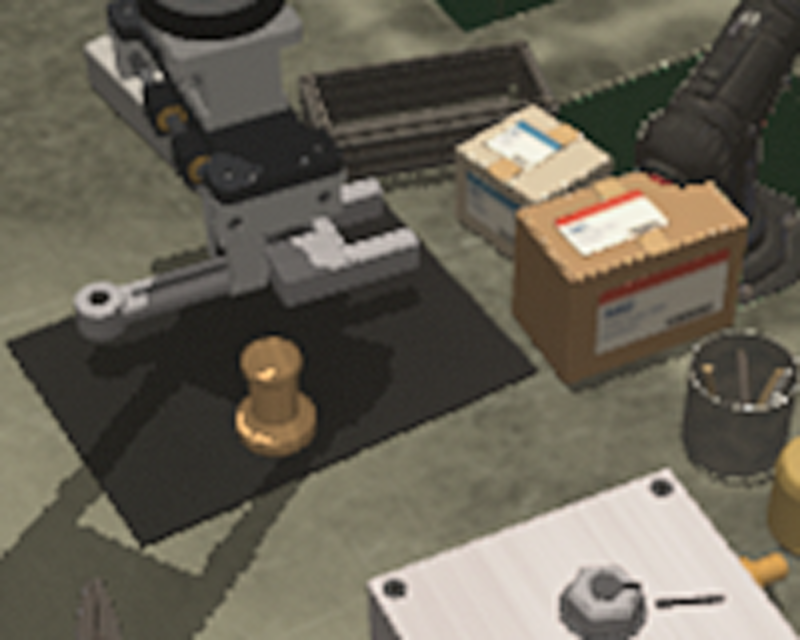

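The wrench is level above the mat and the nut line lies along the block line. Lower and release.

Request:
arm_command:
  moves:
    - {"offset":[0,0.3,0.5],"twist":[0,0,0],"jaw":-1}
    - {"offset":[0,0.3,1],"twist":[0,0,0],"jaw":-1}
    - {"offset":[0,0.3,1.5],"twist":[0,0,0],"jaw":-1}
    - {"offset":[0,0.3,1.9],"twist":[0,0,0],"jaw":-1}
    - {"offset":[0,0.3,2.2],"twist":[0,0,0],"jaw":-1}
    - {"offset":[0,0.3,2.4],"twist":[0,0,0],"jaw":-1}
    - {"offset":[0,0.3,2.5],"twist":[0,0,0],"jaw":-1}
    - {"offset":[0,0.3,2.5],"twist":[0,0,0],"jaw":-1}

```text
clock: 42.35
eef_pos: [0.5438, 0.4139, 0.0103]
eef_rot: [0.045, 0.999, -0.0, -0.0]
ft_force: [-1.5, -0.3, -3.4]
width: 0.0218
```

Request:
arm_command:
  moves:
    - {"offset":[0,0,0.1],"twist":[0,0,0],"jaw":-1}
    - {"offset":[0,0,0.2],"twist":[0,0,0],"jaw":-1}
    - {"offset":[0,0,0.25],"twist":[0,0,0],"jaw":-1}
    - {"offset":[0,0,0.25],"twist":[0,0,0],"jaw":-1}
    - {"offset":[0,0,0.25],"twist":[0,0,0],"jaw":-0.3}
    - {"offset":[0,0,0.25],"twist":[0,0,0],"jaw":0}
    - {"offset":[0,0,0.25],"twist":[0,0,0],"jaw":0}
    - {"offset":[0,0,0.25],"twist":[0,0,0],"jaw":0}

```text
clock: 43.02
eef_pos: [0.5444, 0.4143, 0.008]
eef_rot: [0.045, 0.999, 0.0, 0.0]
ft_force: [-0.3, 0.1, -0.5]
width: 0.0445
```

Request:
arm_command:
  moves:
    - {"offset":[0,0,0],"twist":[0,0,0],"jaw":0}
    - {"offset":[0,0,0],"twist":[0,0,0],"jaw":0}
    - {"offset":[0,0,-2],"twist":[0,0,0],"jaw":0}
    - {"offset":[0,0,-5],"twist":[0,0,0],"jaw":0}
    - {"offset":[0,0,-9],"twist":[0,0,0],"jaw":0}
    - {"offset":[0,0,-13],"twist":[0,0,0],"jaw":0}
    - {"offset":[0,0,-16],"twist":[0,0,0],"jaw":0}
    - {"offset":[0,0,-16],"twist":[0,0,0],"jaw":0}

```text
clock: 43.68
eef_pos: [0.5476, 0.4164, 0.1762]
eef_rot: [0.045, 0.999, 0.004, 0.006]
ft_force: [0.2, 0.7, 1.0]
width: 0.0471
```

```bash
python3 - <<'E'
from h import *
env.grab_frame("top");env.grab_frame("top")
st,im=shot("wrist","w23");s=env.sense();print(st["eef_pos"],s["width"],s["ft_force"],s["clock"])
E
```

```text
[0.5445869  0.41448261 0.16955627] 0.046985419371864005 [-0.03563563  0.27264919  0.04344947] 43.8333
```

View pics/w23.png

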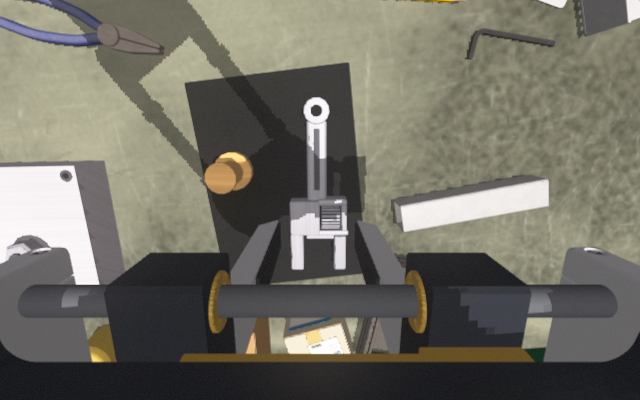

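```bash
python3 - <<'E'
from h import *
d=np.load("pics/w23.npz");im=d["im"];C=cam("wrist",dict(eef_pos=d["pos"],eef_rot=d["rot"]))
h=cv2.cvtColor(im,cv2.COLOR_BGR2HSV);m=((h[...,0]>8)&(h[...,0]<25)&(h[...,1]>90)&(h[...,2]>80)).astype(np.uint8);m[:,:190]=0;m[:,265:]=0;m[:130]=0;m[210:]=0
ys,xs=np.nonzero(m);print(xs.min(),xs.max(),ys.min(),ys.max())
cv2.imwrite("pics/w23z.png",cv2.resize(im[140:205,190:265],None,fx=8,fy=8,interpolation=2))
E
```

```text
204 252 152 194
```

View pics/w23z.png

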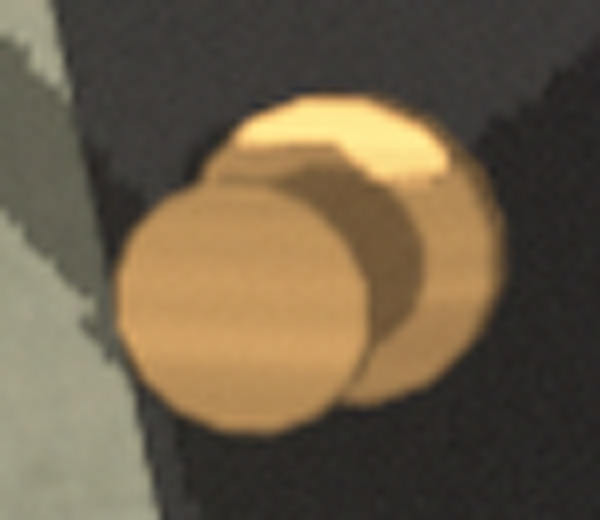

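```bash
python3 - <<'E'
from h import *
d=np.load("pics/w23.npz");C=cam("wrist",dict(eef_pos=d["pos"],eef_rot=d["rot"]))
px=lambda u,v:(190+u/8-.44,140+v/8-.44)
hd=onz(*C,px(243,307),.058);ft=onz(*C,px(347,252),.014);print(hd,ft)
p=(hd+ft)/2;print(go([*p[:2],.075],down(-.068+np.pi/2)))
# wrench check
P=onz(*C,(316,109),.024);print("ring",P)
E
```

```text
[0.51952011 0.32084606 0.058     ] [0.51957614 0.32171328 0.014     ]
(array([ 1.55, -9.43,  9.26]), array([-0.0003, -0.0005, -0.0218]))
ring [0.46148704 0.42092692 0.024     ]
```

Request:
arm_command:
  moves:
    - {"offset":[0.3,-2,0],"twist":[0,0,-0.02],"jaw":0}
    - {"offset":[0.8,-5,0],"twist":[0,0,-0.02],"jaw":0}
    - {"offset":[1.4,-8,1],"twist":[0,0,-0.02],"jaw":0}
    - {"offset":[1.6,-9.4,3],"twist":[0,0,-0.02],"jaw":0}
    - {"offset":[1.6,-9.4,6],"twist":[0,0,-0.02],"jaw":0}
    - {"offset":[1.6,-9.4,8.5],"twist":[0,0,-0.02],"jaw":0}
    - {"offset":[1.6,-9.4,9.2],"twist":[0,0,-0.02],"jaw":0}
    - {"offset":[1.6,-9.4,9.2],"twist":[0,0,-0.02],"jaw":0}

```text
clock: 44.5
eef_pos: [0.5167, 0.3204, 0.072]
eef_rot: [0.035, 0.999, -0.002, -0.004]
ft_force: [-0.9, 0.1, 0.3]
width: 0.0467
```

Request:
arm_command:
  moves:
    - {"offset":[0,0,0],"twist":[0,0,0],"jaw":0}
    - {"offset":[0,0,0],"twist":[0,0,0],"jaw":0}
    - {"offset":[0,0,0],"twist":[0,0,0],"jaw":0}
    - {"offset":[0,0,0],"twist":[0,0,0],"jaw":0}
    - {"offset":[0,0,0],"twist":[0,0,0],"jaw":0}
    - {"offset":[0,0,0],"twist":[0,0,0],"jaw":0}
    - {"offset":[0,0,0],"twist":[0,0,0],"jaw":0}
    - {"offset":[0,0,0],"twist":[0,0,0],"jaw":0}

```text
clock: 45.17
eef_pos: [0.5196, 0.3219, 0.0762]
eef_rot: [0.035, 0.999, 0.0, 0.0]
ft_force: [-0.1, 0.2, 0.2]
width: 0.047
```

```bash
python3 - <<'E'
from h import *
st,im=shot("scene","s24",(220,80,420,240),4);print(st["eef_pos"],st["width"],go([.5195,.3213,.02],down(-.068+np.pi/2)))
E
```

```text
[0.51962469 0.32193361 0.0762347 ] 0.046988372708467244 (array([ 0.01, -0.06,  5.61]), array([ 0.0002,  0.0002, -0.0018]))
```

View pics/s24.png

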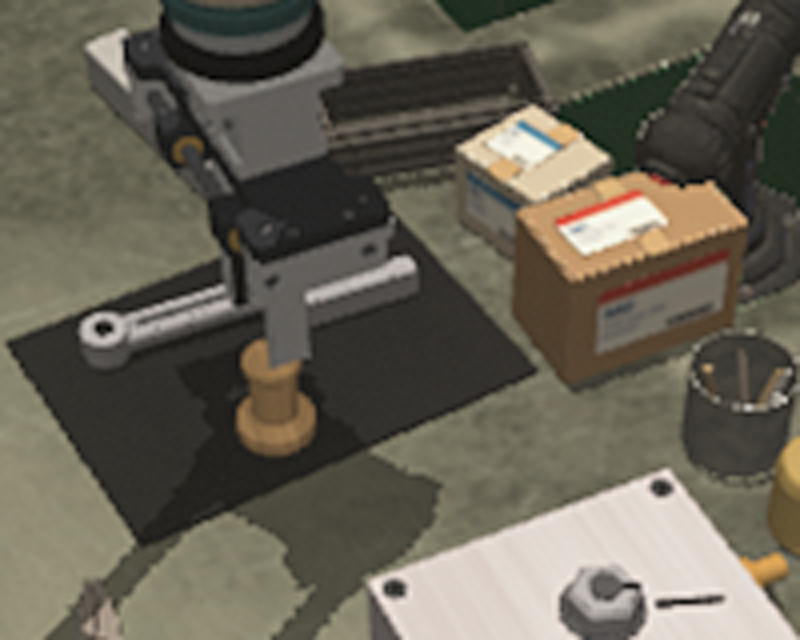

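Request:
arm_command:
  moves:
    - {"offset":[0,-0.05,1],"twist":[0,0,0],"jaw":0}
    - {"offset":[0,-0.05,2],"twist":[0,0,0],"jaw":0}
    - {"offset":[0,-0.05,3],"twist":[0,0,0],"jaw":0}
    - {"offset":[0,-0.05,4],"twist":[0,0,0],"jaw":0}
    - {"offset":[0,-0.05,5],"twist":[0,0,0],"jaw":0}
    - {"offset":[0,-0.05,5.6],"twist":[0,0,0],"jaw":0}
    - {"offset":[0,-0.05,5.6],"twist":[0,0,0],"jaw":0}
    - {"offset":[0,-0.05,5.6],"twist":[0,0,0],"jaw":-0.5}

```text
clock: 45.88
eef_pos: [0.5193, 0.3213, 0.0193]
eef_rot: [0.035, 0.999, -0.0, -0.0]
ft_force: [0.2, 0.0, -0.7]
width: 0.0429
```

Request:
arm_command:
  moves:
    - {"offset":[0,0,0],"twist":[0,0,0],"jaw":-1}
    - {"offset":[0,0,0],"twist":[0,0,0],"jaw":-1}
    - {"offset":[0,0,0],"twist":[0,0,0],"jaw":-1}
    - {"offset":[0,0,0],"twist":[0,0,0],"jaw":-1}
    - {"offset":[0,0,0],"twist":[0,0,0],"jaw":-1}
    - {"offset":[0,0,0],"twist":[0,0,0],"jaw":-1}
    - {"offset":[0,0,0],"twist":[0,0,0],"jaw":-1}
    - {"offset":[0,0,0],"twist":[0,0,0],"jaw":-1}

```text
clock: 46.55
eef_pos: [0.5199, 0.3215, 0.0205]
eef_rot: [0.035, 0.999, 0.0, 0.0]
ft_force: [-0.1, -0.2, 2.5]
width: 0.0306
```

Request:
arm_command:
  moves:
    - {"offset":[0,0,-0.5],"twist":[0,0,0],"jaw":-1}
    - {"offset":[0,0,-1.5],"twist":[0,0,0],"jaw":-1}
    - {"offset":[0,0,-3],"twist":[0,0,0],"jaw":-1}
    - {"offset":[0,0,-5],"twist":[0,0,0],"jaw":-1}
    - {"offset":[0,0,-7],"twist":[0,0,0],"jaw":-1}
    - {"offset":[0,0,-9],"twist":[0,0,0],"jaw":-1}
    - {"offset":[0,0,-10],"twist":[0,0,0],"jaw":-1}
    - {"offset":[0,0,-10],"twist":[0,0,0],"jaw":-1}

```text
clock: 47.22
eef_pos: [0.5212, 0.3222, 0.1231]
eef_rot: [0.035, 0.999, 0.001, 0.003]
ft_force: [-0.3, 0.1, -0.0]
width: 0.0304
```

```bash
python3 - <<'E'
from h import *
st,im=shot("scene","s25",(220,60,420,220),4);print(st["eef_pos"],st["width"],env.sense()["ft_force"])
shot("wrist","w25")
E
```

```text
[0.52115182 0.32222138 0.12305978] 0.03042079600101903 [ 0.40481372  0.62630541 -1.40388396]
```

View pics/s25.png

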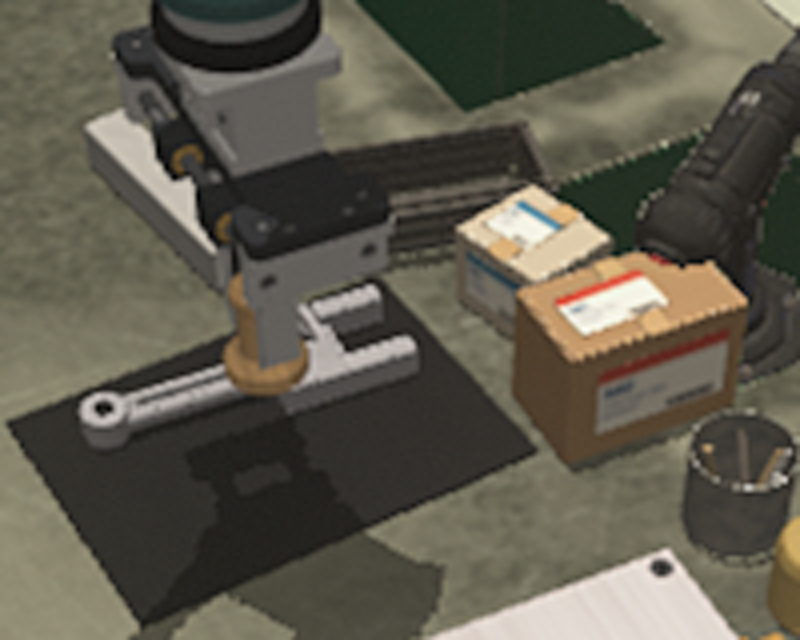

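View pics/w25.png

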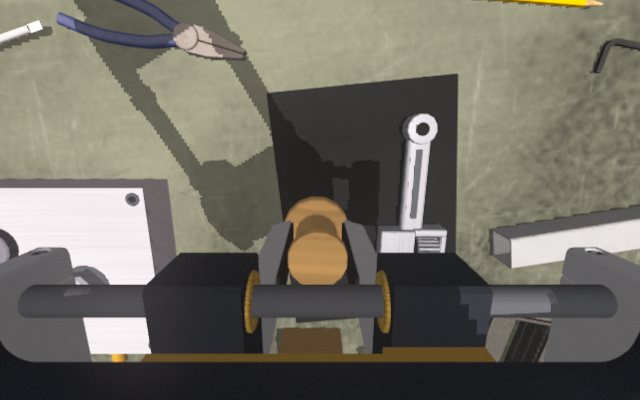

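```bash
python3 - <<'E'
from h import *
K,_=cam("top");m=np.array(env.camera_model("wrist")["mount"]);K=np.array(env.camera_model("wrist")["mtx"])
im=np.load("pics/w25.npz")["im"];cv2.imwrite("pics/w25z.png",cv2.resize(im[180:300,250:390],None,fx=5,fy=5,interpolation=2))
for uv,z in(((318,258),-.0375),((317,222),.0065)): print(onz(K,m,uv,z))
E
```

```text
[ 0.00137322  0.00031283 -0.0375    ]
[ 0.00616962 -0.00021442  0.0065    ]
```

View pics/w25z.png

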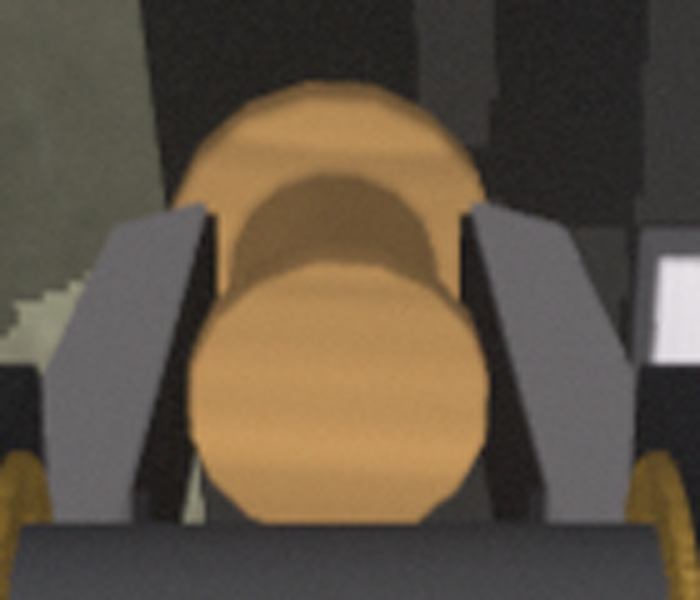

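```bash
python3 - <<'E'
from h import *
print(env.sense()["eef_pos"],go([.5417,.0287,.12],down(-.068+np.pi/2)))
E
```

```text
[0.5192392  0.3213002  0.11990437] (array([-4.280e+00, -2.903e+01, -1.000e-02]), array([ 0.0001, -0.0001, -0.0017]))
```

Request:
arm_command:
  moves:
    - {"offset":[-0.2,-1.5,0],"twist":[0,0,0],"jaw":-1}
    - {"offset":[-0.8,-5,0],"twist":[0,0,0],"jaw":-1}
    - {"offset":[-1.3,-9,0],"twist":[0,0,0],"jaw":-1}
    - {"offset":[-1.9,-13,0],"twist":[0,0,0],"jaw":-1}
    - {"offset":[-2.5,-17,0],"twist":[0,0,0],"jaw":-1}
    - {"offset":[-3.1,-21,0],"twist":[0,0,0],"jaw":-1}
    - {"offset":[-3.7,-25,0],"twist":[0,0,0],"jaw":-1}
    - {"offset":[-4.1,-27.5,0],"twist":[0,0,0],"jaw":-1}

```text
clock: 47.98
eef_pos: [0.5396, 0.0396, 0.1185]
eef_rot: [0.036, 0.999, -0.001, -0.002]
ft_force: [-0.3, 0.7, -0.5]
width: 0.0305
```

Request:
arm_command:
  moves:
    - {"offset":[-0.1,-0.8,0],"twist":[0,0,0],"jaw":-1}
    - {"offset":[-0.2,-1.5,0],"twist":[0,0,0],"jaw":-1}
    - {"offset":[-0.2,-1.5,0],"twist":[0,0,0],"jaw":-1}
    - {"offset":[-0.2,-1.5,1],"twist":[0,0,0],"jaw":-1}
    - {"offset":[-0.2,-1.5,2],"twist":[0,0,0],"jaw":-1}
    - {"offset":[-0.2,-1.5,2.5],"twist":[0,0,0],"jaw":-1}
    - {"offset":[-0.2,-1.5,2.5],"twist":[0,0,0],"jaw":-1}
    - {"offset":[-0.2,-1.5,2.5],"twist":[0,0,0],"jaw":-1}

```text
clock: 48.65
eef_pos: [0.5416, 0.03, 0.0941]
eef_rot: [0.034, 0.999, 0.0, -0.001]
ft_force: [-0.0, 0.1, -0.9]
width: 0.0305
```

```bash
python3 - <<'E'
from h import *
env.grab_frame("top");env.grab_frame("top")
st,im=shot("scene","s26",(310,150,460,310),4);s=env.sense();print(s["eef_pos"],s["width"],s["ft_force"],go([.5417,.0287,.0695],down(-.068+np.pi/2)))
shot("wrist","w26",(170,80,450,290),2.5)
E
```

```text
[0.54254207 0.02948629 0.09519224] 0.030353222487074893 [-0.5165934  -0.26536218 -1.01769846] (array([ 0.08, -0.08,  2.57]), array([ 0.0001,  0.0007, -0.0011]))
```

View pics/s26.png

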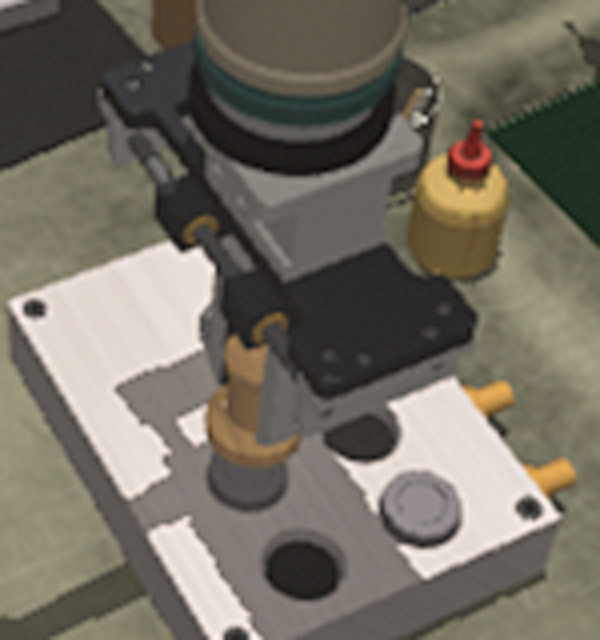

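View pics/w26.png

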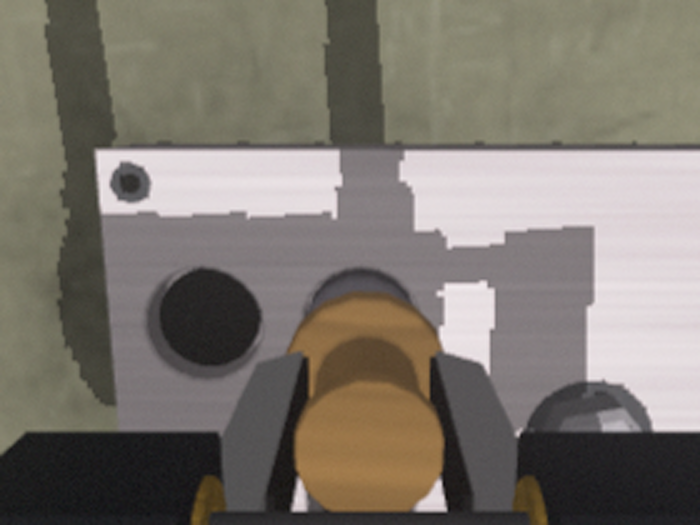

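```bash
python3 - <<'E'
from h import *
d=np.load("pics/w26.npz");C=cam("wrist",dict(eef_pos=d["pos"],eef_rot=d["rot"]))
p=onz(*C,(170+358/2.5,80+321/2.5),.053);print("cap",p,"foot",onz(*C,(170+366/2.5,80+366/2.5),d["pos"][2]-.0165+.01))
print(onz(*C,(170+205/2.5,80+320/2.5),.045),"hole3 expect",.5723-.0299-.0054,.0568-.0798+.002)
s=env.sense();print(s["eef_pos"])
E
```

```text
cap [0.53706005 0.02671837 0.053     ] foot [0.53936537 0.02909977 0.08869224]
[ 0.53564052 -0.02211786  0.045     ] hole3 expect 0.537 -0.02099999999999999
[0.54255384 0.02935936 0.09530816]
```

Request:
arm_command:
  moves:
    - {"offset":[0.15,-0.2,0.6],"twist":[0,0,0],"jaw":-1}
    - {"offset":[0.15,-0.2,1.2],"twist":[0,0,0],"jaw":-1}
    - {"offset":[0.15,-0.2,1.8],"twist":[0,0,0],"jaw":-1}
    - {"offset":[0.15,-0.2,2.3],"twist":[0,0,0],"jaw":-1}
    - {"offset":[0.15,-0.2,2.6],"twist":[0,0,0],"jaw":-1}
    - {"offset":[0.15,-0.2,2.8],"twist":[0,0,0],"jaw":-1}
    - {"offset":[0.15,-0.2,2.9],"twist":[0,0,0],"jaw":-1}
    - {"offset":[0.15,-0.2,2.9],"twist":[0,0,0],"jaw":-1}

```text
clock: 49.52
eef_pos: [0.541, 0.0272, 0.0666]
eef_rot: [0.035, 0.999, 0.0, 0.001]
ft_force: [-0.9, -0.1, 4.9]
width: 0.0302
```

Request:
arm_command:
  moves:
    - {"offset":[0,0,0.15],"twist":[0,0,0],"jaw":-1}
    - {"offset":[0,0,0.3],"twist":[0,0,0],"jaw":-1}
    - {"offset":[0,0,0.45],"twist":[0,0,0],"jaw":-1}
    - {"offset":[0,0,0.6],"twist":[0,0,0],"jaw":-1}
    - {"offset":[0,0,0.75],"twist":[0,0,0],"jaw":-1}
    - {"offset":[0,0,0.9],"twist":[0,0,0],"jaw":-1}
    - {"offset":[0,0,0.9],"twist":[0,0,0],"jaw":-1}
    - {"offset":[0,0,0.9],"twist":[0,0,0],"jaw":-1}

```text
clock: 50.18
eef_pos: [0.5415, 0.0269, 0.0611]
eef_rot: [0.035, 0.999, -0.0, 0.002]
ft_force: [-6.9, 0.1, 25.2]
width: 0.0305
```

Request:
arm_command:
  moves:
    - {"offset":[0,0,-0.5],"twist":[0,0,0],"jaw":-1}
    - {"offset":[0,0,-1.5],"twist":[0,0,0],"jaw":-1}
    - {"offset":[0,0,-3],"twist":[0,0,0],"jaw":-1}
    - {"offset":[0,0,-4.5],"twist":[0,0,0],"jaw":-1}
    - {"offset":[-1.5,-1.5,-4.5],"twist":[0,0,0],"jaw":-1}
    - {"offset":[-3.5,-3.5,-4.5],"twist":[0,0,0],"jaw":-1}
    - {"offset":[-5.4,-5.5,-4.5],"twist":[0,0,0],"jaw":-1}
    - {"offset":[-5.4,-5.5,-4.5],"twist":[0,0,0],"jaw":-1}

```text
clock: 50.85
eef_pos: [0.5949, -0.0353, 0.1021]
eef_rot: [0.036, 0.999, -0.001, 0.002]
ft_force: [0.8, 0.7, -1.1]
width: 0.0308
```

```bash
python3 - <<'E'
from h import *
env.grab_frame("top");env.grab_frame("top");env.grab_frame("top")
st,im=shot("scene","s27",(310,150,460,310),4);s=env.sense();print(s["eef_pos"],s["width"],s["ft_force"],go([.596+.0015,-.0260,.0695],down(-.068+np.pi/2)))
shot("wrist","w27",(170,80,450,290),2.5)
E
```

```text
[ 0.58956594 -0.0308434   0.10146508] 0.030312890200421584 [ 0.70412496  0.19795004 -0.42411405] (array([-0.76,  0.54,  3.2 ]), array([ 0.0008, -0.002 , -0.0019]))
```

View pics/s27.png

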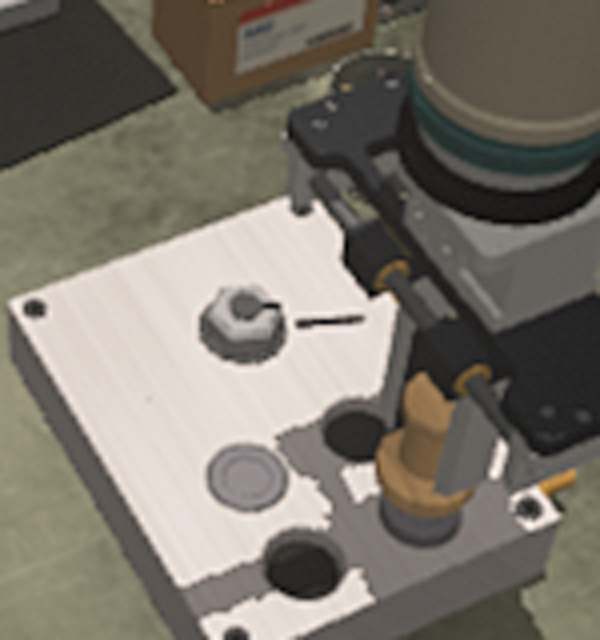

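View pics/w27.png

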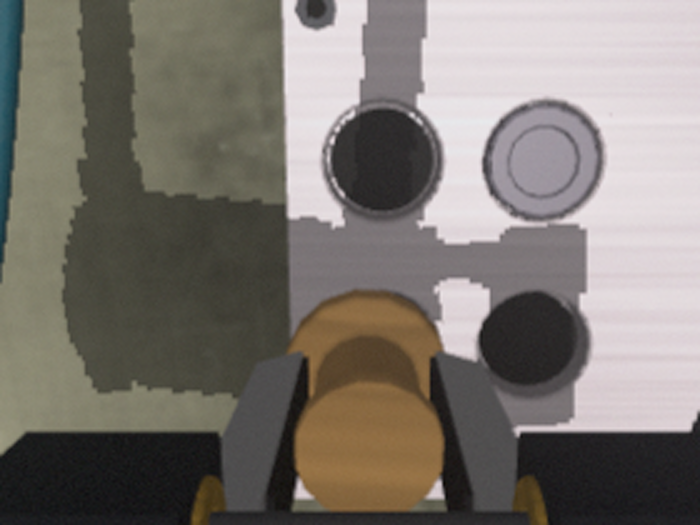

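Request:
arm_command:
  moves:
    - {"offset":[0,0,0],"twist":[0,0,0],"jaw":-1}
    - {"offset":[0,0,0],"twist":[0,0,0],"jaw":-1}
    - {"offset":[-0.2,0.2,0],"twist":[0,0,0],"jaw":-1}
    - {"offset":[-0.4,0.4,0.5],"twist":[0,0,0],"jaw":-1}
    - {"offset":[-0.4,0.4,1],"twist":[0,0,0],"jaw":-1}
    - {"offset":[-0.4,0.4,1.2],"twist":[0,0,0],"jaw":-1}
    - {"offset":[-0.4,0.4,1.2],"twist":[0,0,0],"jaw":-1}
    - {"offset":[-0.4,0.4,1.2],"twist":[0,0,0],"jaw":-1}

```text
clock: 51.77
eef_pos: [0.5946, -0.0276, 0.0895]
eef_rot: [0.035, 0.999, 0.0, -0.0]
ft_force: [0.8, 0.0, -0.2]
width: 0.0301
```

```bash
python3 - <<'E'
from h import *
s=env.sense();print(s["eef_pos"],s["joint_vel"].round(3),s["width"],s["ft_force"],go([.5975,-.0270,.0695],down(-.068+np.pi/2)))
shot("scene","s28",(310,150,460,310),4)
E
```

```text
[ 0.59457737 -0.02763999  0.08953332] [-0.002 -0.005 -0.005  0.003  0.003 -0.001] 0.030052260062529833 [ 0.82235536  0.01880771 -0.21953796] (array([-0.29,  0.08,  2.  ]), array([ 0.0001, -0.0009, -0.0017]))
```

View pics/s28.png

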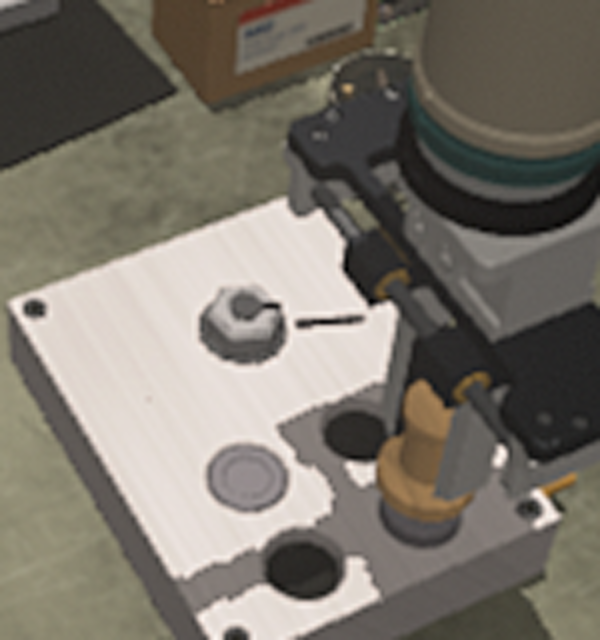

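Request:
arm_command:
  moves:
    - {"offset":[-0.3,0.1,0.5],"twist":[0,0,0],"jaw":-1}
    - {"offset":[-0.3,0.1,1],"twist":[0,0,0],"jaw":-1}
    - {"offset":[-0.3,0.1,1.5],"twist":[0,0,0],"jaw":-1}
    - {"offset":[-0.3,0.1,1.8],"twist":[0,0,0],"jaw":-1}
    - {"offset":[-0.3,0.1,2],"twist":[0,0,0],"jaw":-1}
    - {"offset":[-0.3,0.1,2.2],"twist":[0,0,0],"jaw":-1}
    - {"offset":[-0.3,0.1,2.4],"twist":[0,0,0],"jaw":-1}
    - {"offset":[-0.3,0.1,2.4],"twist":[0,0,0],"jaw":-1}

```text
clock: 52.48
eef_pos: [0.5983, -0.0269, 0.067]
eef_rot: [0.035, 0.999, 0.0, 0.001]
ft_force: [-1.0, 0.3, 4.3]
width: 0.0302
```

Request:
arm_command:
  moves:
    - {"offset":[0,0,0.15],"twist":[0,0,0],"jaw":-1}
    - {"offset":[0,0,0.3],"twist":[0,0,0],"jaw":-1}
    - {"offset":[0,0,0.45],"twist":[0,0,0],"jaw":-1}
    - {"offset":[0,0,0.6],"twist":[0,0,0],"jaw":-1}
    - {"offset":[0,0,0.75],"twist":[0,0,0],"jaw":-1}
    - {"offset":[0,0,0.85],"twist":[0,0,0],"jaw":-1}
    - {"offset":[0,0,0.85],"twist":[0,0,0],"jaw":-1}
    - {"offset":[0,0,0.85],"twist":[0,0,0],"jaw":-1}

```text
clock: 53.15
eef_pos: [0.5987, -0.027, 0.0613]
eef_rot: [0.035, 0.999, -0.0, 0.002]
ft_force: [-5.6, 0.0, 18.7]
width: 0.0308
```

Request:
arm_command:
  moves:
    - {"offset":[0,0,0.1],"twist":[0,0,0],"jaw":-1}
    - {"offset":[0,0,0.15],"twist":[0,0,0],"jaw":-1}
    - {"offset":[0,0,0.15],"twist":[0,0,0],"jaw":-1}
    - {"offset":[0,0,-0.5],"twist":[0,0,0],"jaw":-1}
    - {"offset":[0,0,-1.5],"twist":[0,0,0],"jaw":-1}
    - {"offset":[0,0,-3],"twist":[0,0,0],"jaw":-1}
    - {"offset":[0,0,-5],"twist":[0,0,0],"jaw":-1}
    - {"offset":[0,0,-6.5],"twist":[0,0,0],"jaw":-1}

```text
clock: 53.82
eef_pos: [0.5982, -0.027, 0.1236]
eef_rot: [0.035, 0.999, 0.0, 0.0]
ft_force: [1.0, 0.4, -0.6]
width: 0.0303
```

```bash
python3 - <<'E'
from h import *
env.grab_frame("top");env.grab_frame("top")
s=env.sense();print(s["eef_pos"],s["width"],s["ft_force"],go([.5199,.318,.12],down(-.068+np.pi/2)))
E
```

```text
[ 0.60006339 -0.02726064  0.12510555] 0.03022080704825753 [ 0.43005001 -0.4351985  -0.07823012] (array([10.41, 33.88,  0.44]), array([-0.0005,  0.0057, -0.0018]))
```

Request:
arm_command:
  moves:
    - {"offset":[0.5,1.5,0],"twist":[0,0,0],"jaw":-1}
    - {"offset":[1.6,5,0],"twist":[0,0,0],"jaw":-1}
    - {"offset":[2.7,8.5,0],"twist":[0,0,0],"jaw":-1}
    - {"offset":[3.8,12,0],"twist":[0,0,0],"jaw":-1}
    - {"offset":[4.9,15.5,0],"twist":[0,0,0],"jaw":-1}
    - {"offset":[6,19,0],"twist":[0,0,0],"jaw":-1}
    - {"offset":[7.1,22.5,0],"twist":[0,0,0],"jaw":-1}
    - {"offset":[8,26,0],"twist":[0,0,0],"jaw":-1}

```text
clock: 54.58
eef_pos: [0.5334, 0.2401, 0.1208]
eef_rot: [0.035, 0.999, -0.0, -0.002]
ft_force: [-0.5, 0.2, -1.1]
width: 0.0302
```

Request:
arm_command:
  moves:
    - {"offset":[0.8,3,0],"twist":[0,0,0],"jaw":-1}
    - {"offset":[1.6,5.5,0],"twist":[0,0,0],"jaw":-1}
    - {"offset":[2.3,7.3,0],"twist":[0,0,0],"jaw":-1}
    - {"offset":[2.4,7.8,0],"twist":[0,0,0],"jaw":-1}
    - {"offset":[2.4,7.8,0],"twist":[0,0,0],"jaw":-1}
    - {"offset":[2.4,7.8,0],"twist":[0,0,0],"jaw":-1}
    - {"offset":[2.4,7.8,0],"twist":[0,0,0],"jaw":-1}
    - {"offset":[2.4,7.8,0],"twist":[0,0,0],"jaw":-1}

```text
clock: 55.25
eef_pos: [0.518, 0.3162, 0.1223]
eef_rot: [0.036, 0.999, -0.0, -0.0]
ft_force: [-0.4, -0.0, -1.3]
width: 0.0306
```

```bash
python3 - <<'E'
from h import *
s=env.sense();print(s["eef_pos"],s["joint_vel"].round(3),s["width"],s["ft_force"],go([.5199,.318,.0205],down(-.068+np.pi/2)))
shot("scene","s29");shot("wrist","w29")
E
```

```text
[0.51802696 0.31618203 0.12226037] [-0.003 -0.004 -0.006  0.004 -0.001  0.   ] 0.030594989830909556 [-0.35657385 -0.01200563 -1.26109072] (array([-0.18,  0.2 , 10.18]), array([-0.0006, -0.0003, -0.0033]))
```

View pics/s29.png

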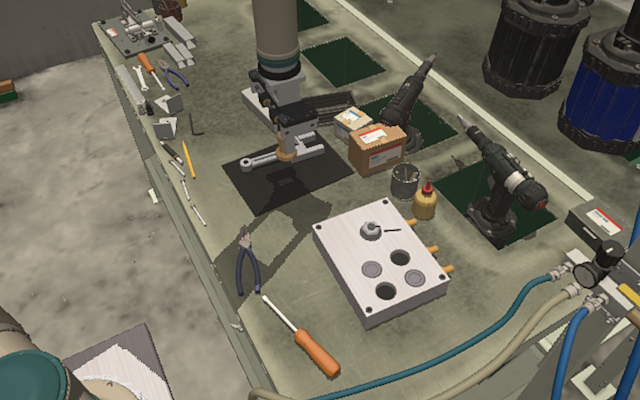

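View pics/w29.png

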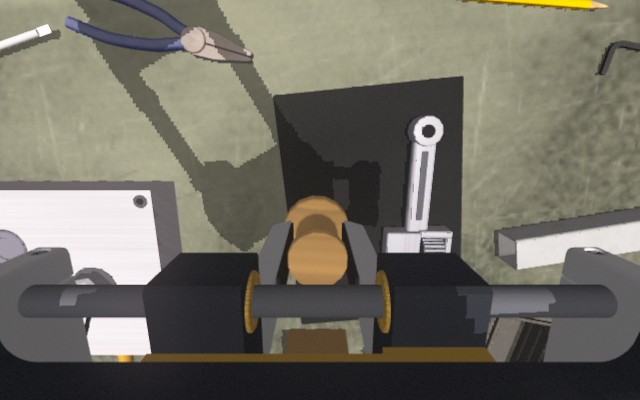

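Request:
arm_command:
  moves:
    - {"offset":[-0.2,0.3,1.5],"twist":[0,0,0],"jaw":-1}
    - {"offset":[-0.2,0.3,3.5],"twist":[0,0,0],"jaw":-1}
    - {"offset":[-0.2,0.3,5.5],"twist":[0,0,0],"jaw":-1}
    - {"offset":[-0.2,0.3,7.5],"twist":[0,0,0],"jaw":-1}
    - {"offset":[-0.2,0.3,8.5],"twist":[0,0,0],"jaw":-1}
    - {"offset":[-0.2,0.3,8.8],"twist":[0,0,0],"jaw":-1}
    - {"offset":[-0.2,0.3,8.8],"twist":[0,0,0],"jaw":-1}
    - {"offset":[-0.2,0.3,8.8],"twist":[0,0,0],"jaw":-1}

```text
clock: 56.02
eef_pos: [0.5208, 0.3204, 0.0353]
eef_rot: [0.035, 0.999, 0.0, 0.001]
ft_force: [0.8, -0.2, -1.6]
width: 0.0305
```

Request:
arm_command:
  moves:
    - {"offset":[0,0,0.3],"twist":[0,0,0],"jaw":-1}
    - {"offset":[0,0,0.6],"twist":[0,0,0],"jaw":-1}
    - {"offset":[0,0,0.9],"twist":[0,0,0],"jaw":-1}
    - {"offset":[0,0,1.1],"twist":[0,0,0],"jaw":-1}
    - {"offset":[0,0,1.2],"twist":[0,0,0],"jaw":-1}
    - {"offset":[0,0,1.3],"twist":[0,0,0],"jaw":-1}
    - {"offset":[0,0,1.3],"twist":[0,0,0],"jaw":-1}
    - {"offset":[0,0,1.3],"twist":[0,0,0],"jaw":-1}

```text
clock: 56.68
eef_pos: [0.52, 0.3204, 0.0215]
eef_rot: [0.035, 0.999, 0.0, -0.0]
ft_force: [0.4, 0.1, 0.1]
width: 0.0302
```

Request:
arm_command:
  moves:
    - {"offset":[0,0,0.1],"twist":[0,0,0],"jaw":-1}
    - {"offset":[0,0,0.1],"twist":[0,0,0],"jaw":-1}
    - {"offset":[0,0,0.1],"twist":[0,0,0],"jaw":-0.2}
    - {"offset":[0,0,0.1],"twist":[0,0,0],"jaw":0.1}
    - {"offset":[0,0,0.1],"twist":[0,0,0],"jaw":0.1}
    - {"offset":[0,0,0.1],"twist":[0,0,0],"jaw":0.1}
    - {"offset":[0,0,0.1],"twist":[0,0,0],"jaw":0.1}
    - {"offset":[0,0,0.1],"twist":[0,0,0],"jaw":0.1}

```text
clock: 57.35
eef_pos: [0.52, 0.3204, 0.0205]
eef_rot: [0.035, 0.999, 0.0, 0.0]
ft_force: [-0.3, -0.4, -0.3]
width: 0.0518
```

Request:
arm_command:
  moves:
    - {"offset":[0,0,-1],"twist":[0,0,0],"jaw":0.1}
    - {"offset":[0,0,-3],"twist":[0,0,0],"jaw":0.1}
    - {"offset":[0,0,-5],"twist":[0,0,0],"jaw":0.1}
    - {"offset":[0,0,-8],"twist":[0,0,0],"jaw":0.1}
    - {"offset":[0,0,-11],"twist":[0,0,0],"jaw":0.1}
    - {"offset":[0,0,-15],"twist":[0,0,0],"jaw":0.1}
    - {"offset":[0,0,-18],"twist":[0,0,0],"jaw":0.1}
    - {"offset":[0,0,-18],"twist":[0,0,0],"jaw":0.1}

```text
clock: 58.02
eef_pos: [0.5236, 0.3221, 0.2089]
eef_rot: [0.035, 0.999, 0.003, 0.006]
ft_force: [1.1, 0.2, 1.1]
width: 0.0516
```

Request:
arm_command:
  moves:
    - {"offset":[2,0,0],"twist":[0,0,0],"jaw":0.1}
    - {"offset":[5,0,0],"twist":[0,0,0],"jaw":0.1}
    - {"offset":[9,0,0],"twist":[0,0,0],"jaw":0.1}
    - {"offset":[12,0,0],"twist":[0,0,0],"jaw":0.1}
    - {"offset":[15,0,0],"twist":[0,0,0],"jaw":0.1}
    - {"offset":[17,0,0],"twist":[0,0,0],"jaw":0.1}
    - {"offset":[17,0,0],"twist":[0,0,0],"jaw":0.1}
    - {"offset":[17,0,0],"twist":[0,0,0],"jaw":0.1}

```text
clock: 58.68
eef_pos: [0.3497, 0.3322, 0.2009]
eef_rot: [0.034, 0.999, 0.0, 0.001]
ft_force: [0.6, -0.1, 0.3]
width: 0.0516
```

```bash
python3 - <<'E'
from h import *
env.grab_frame("wrist")
s=env.sense();print(s["eef_pos"],s["width"],s["ft_force"],s["clock"])
shot("top","t30",(190,140,470,290),2.8);shot("scene","s30",(220,100,460,320),3)
E
```

```text
[0.35085384 0.33236471 0.20085135] 0.051491944219640484 [ 0.20876055 -0.13882391 -0.43427908] 58.7333
```

View pics/t30.png

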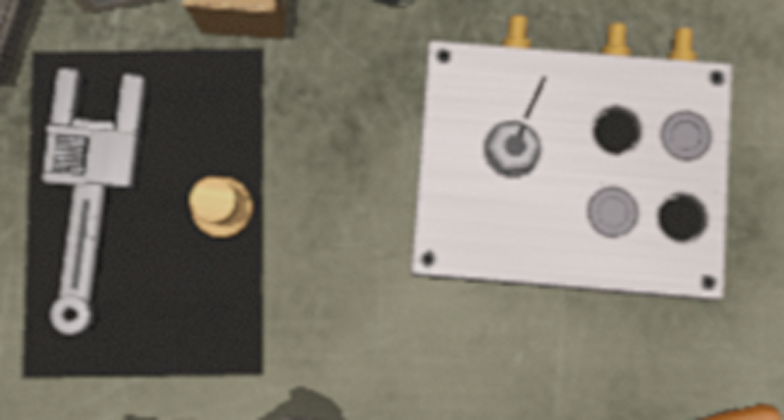

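View pics/s30.png

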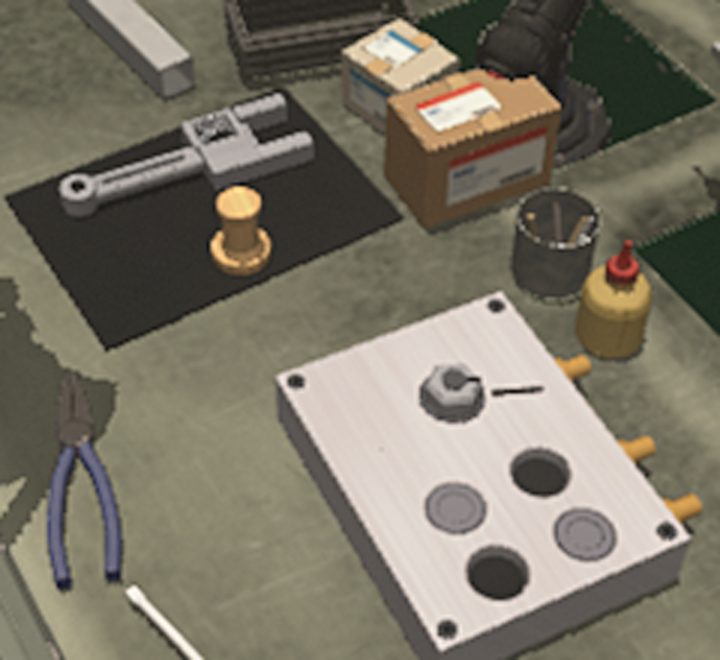

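```bash
python3 - <<'E'
from h import *
a=np.load("pics/t30.npz")["im"];b=np.load("pics/s30.npz")["im"]
A=cv2.resize(a[162:208,358:390],None,fx=12,fy=12,interpolation=2);B=cv2.resize(b[250:300,355:430],None,fx=5.3,fy=11.04,interpolation=2)[:552]
B=cv2.resize(b[255:295,355:430],None,fx=5.3,fy=5.3,interpolation=2);B=cv2.copyMakeBorder(B,0,552-B.shape[0],0,0,0)
cv2.imwrite("pics/f.png",np.hstack([A,B]))
E
```

```text
(no output)
```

View pics/f.png

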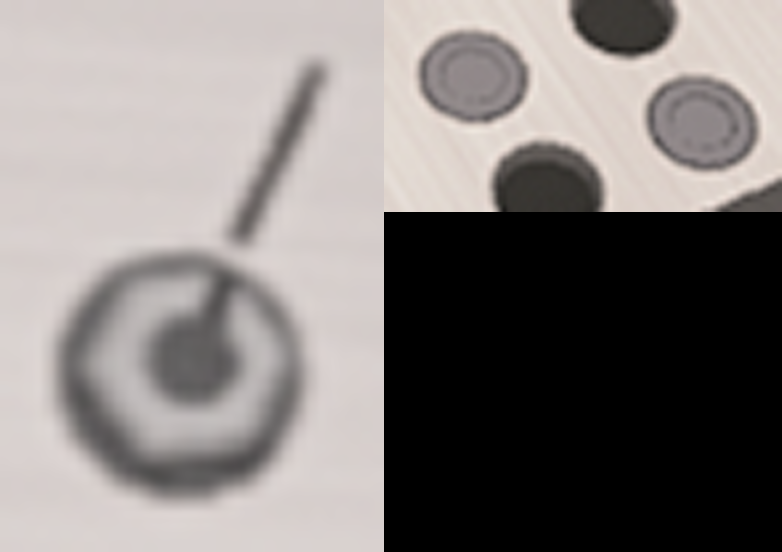

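```bash
python3 - <<'E'
from station import env
print(env.close_job(), env.sense()["clock"])
E
```

```text
the job is handed in; nothing more can be done
the job is handed in; nothing more can be done
```

The job is handed in at about 59 s of the 208 s allowed. All my final checks passed, though no verdict is reported.

- **Nut:** I set the wrench over it and rolled the jaw tight (about 32–33 mm opening measured, roller resisting hard). I then turned the nut about 0.73 rad clockwise. In the last top view the nut line and block line slope 0.40 and 0.41 rad, so they line up. The wrench's angle just after turning put the nut at about 0.79.
- **Wrench:** After loosening the jaw I laid it flat on the mat, about where it started.
- **Caps:** Only caps 1 and 2 were present. I pressed both with the pusher until its foot stopped at block level, and both look flush in the last pictures.
- **Pusher:** It stands upright on the mat, and the arm is clear of everything.

Two things disagreed along the way:
- The scene camera read positions up to 4 mm off the other two, so I used the top and wrist views.
- Some single-line heading readings scattered by about 0.05 rad, which is inside the 0.12 tolerance.

The roller presses peaked at about 25 N, above the suggested 8–15 N. The cap presses reached about 25 N too, against the 10 N at which the seal yields. Neither caused visible harm.

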